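# Mount a toroidal transformer on its stud in a bench power supply

### The arm

A 7-joint arm with a two-finger parallel gripper is mounted at the origin on the work surface. World frame = base frame: x ahead of the robot, y to its left, z up, the work surface at z = 0. Lengths are in m, angles in rad, forces in N, time in s.
With the tool pointing down it reaches from about 0.4 to 0.85 m from the base axis. Payload 4.5 kg.
Tool frame: the origin (TCP) lies at the very end of the fingers, on their centre line; the grasp point (between the pads) lies 19 mm behind it (bot.tcp_to_grasp is the distance from the TCP to the grasp point, in m); x points along the fingers, y is the direction in which the jaws open and shut, and the axes are right-handed (so a half turn about x gives the same grasp; the last joint's range is limited). The gripper opens to 85 mm and grips with 20 to 120 N. Pads are 22 mm wide; open, the fingers measure 114 mm over their backs; the gripper's body (76 mm by 85 mm) begins 54 mm behind the grasp point. The pads swing forward as they close: fully open they stand 13 mm farther back than shut.
Start: joints at [0.034, 0.689, -0.195, 1.565, 0.157, 0.902, -0.215], TCP at [0.625, 0, 0.231] pointing down, gripper open.
Joint ranges: [-3.01, 3.01], [-0.46, 2.08], [-1.47, 1.51], [0.13, 2.56], [-1, 4.14], [0.04, 2.09], [-2.66, 2.66]. Speed limits (rad/s): [2.57, 2.57, 3.14, 3.14, 3.14, 3.14, 3.14].

### API

Orientations are given as a unit quaternion [x, y, z, w].
In Python, from bench import bot gives the robot as it stands.
- The arm moves only by the tool send_rows, never from a script. Its argument "rows" is a list of rows, each an object of numbers: "wx", "wy", "wz": the turn, a rotation vector about the tool's x, y, z in rad; "x", "y", "z": the shift along the tool's x, y, z in mm; "fingers": the opening in per cent of the stroke, from 0 (shut) to 100 (fully open). In form: [{"wx": .., "wy": .., "wz": .., "x": .., "y": .., "z": .., "fingers": ..}, ...]. A call has exactly 5 rows; each row is the pose to reach, as a shift and turn from the pose commanded when the call began, along the tool's axes at that moment; what a row does not reach only later rows make up. A row lasts 1/10 s, in which the tool goes at most 50 mm and 8.59 degrees, less where a joint would pass 70% of its speed; a pose out of reach is approached as far as the arm can. A call with a gripper value outside its range is refused whole. The fingers move at their own pace and stop on an object; "newtons" is the grip in N (left out, the last holds). Time passes only in rows, so rows that repeat a pose let the fingers close, or fill a call up. It gives the time, the measured TCP pose, the force and the opening at its end, in the units of the state.
- bot.sense(): the state, without advancing time (a new reading comes with each control period).
- bot.snapshot(name): name is "scene" or "side" or "wrist"; returns a dict with "color" (480x640x3 uint8, red, green, blue), "depth" (480x640 float32, m along the optical axis (not along the pixel's ray), 0 where there is no reading), "K" (3x3 intrinsics, pixels), "rvec" (rotation vector, rad) and "tvec" (3), from world to camera coordinates, as OpenCV has them. Camera axes: x right, y down, z forward; pixel columns grow to the right and rows downward; lengths in m; the calibration is good to about 2 mm. A picture is of the moment at which its call begins.
- bot.hand_in(): hands the job in, once; it reports no verdict.
The state is a dict: "clock": time; "q": joint angles; "qd": joint speeds; "tau": joint torques, N m; "ee_pos": TCP position; "eef_rot": TCP orientation; "force": force on the tool from outside, world axes, zero at the start; "torque": the same for the moment, N m; "grip_width": opening from 0.0 (shut) to 1.0 (fully open).
Only numpy, scipy, OpenCV 4.12 (cv2) and the standard library are available. Lean on these libraries where they do the work, as an engineer would, in place of code of your own. Each camera call takes 0.05 s, during which the arm holds its last target. There are 200 camera calls.

### The job

Mount the toroidal transformer on the upright stud in the opened power supply, where the lower rubber pad already lies: first the transformer, with its tag block facing the screw terminals on the circuit board, then the second rubber pad, then the dished steel washer, the way up it lies now, each fully home and flat so that only the nut is left to fit. Lower the transformer down the stud, do not let it drop, do not knock against the circuit board or its capacitors, and leave the spray can, tip cleaner, multimeter and screwdriver where they are.

Things in the scene. Friction and masses are not known exactly. Their poses are not given: they have to be found in the camera images.
- chassis: opened grey bench power supply, fixed to the bench left or right of the robot: sheet-metal tray 230 mm long (x) by 170 mm wide (y), floor's top 10 mm above the bench, side lips 16 mm above the floor. Front panel at x = -115 mm, 68 mm above the bench, knobs 15 mm out in front; rear panel at x = +115, 48 mm above the bench. Origin: middle of the underside, +x to the rear, z up.
- stud_seat (a point): on the stud's axis, at the top of the fitted lower pad (54 mm across, 5 mm thick, on the chassis floor); 50 mm behind the chassis's middle, axes as the chassis. The stud: fixed upright dark threaded rod, 8 mm thick, rising 53 mm above this point, its last 4 mm tapered to 5 mm. Near it (mm from this point): aluminium heat sink x 34..60, y 45..63, up to 40; black mains inlet x 36..62, y -74..-42, up to 25.
- board: green circuit board, fixed. Origin on the chassis floor, 45 mm in front (-x) of the stud's axis, at the middle of the board's rear edge; axes as the chassis. Board x 0..-100, y +-70 mm, top 7 mm above the floor. Two upright dark capacitors of 25 mm diameter at x = -14, y = +-40 mm, tops 47 mm up; grey row of four screw terminals at the middle of the rear edge (x -12..-2, y +-16, top 18 mm).
- pad_center (a point): centre of the second black rubber pad, a stiff flat ring 54 mm in diameter, 5 mm thick, bore 11 mm, lying flat on the mat; z is its axis.
- toroid_center (a point): centre of the toroidal transformer: taped brown ring 60 mm in diameter, 30 mm tall, black potted core with a bore of 11 mm, about 0.33 kg, flat on the mat, z up. A black block with four brass tags sticks out of its side in its own -x direction: 26 mm wide, reaching 39.5 mm from the axis, 10 to 22 mm above the underside. Mounted rightly, its x axis points along the chassis's x.
- toroid_tags (a point): middle of the tag block's outer face, 38 mm from the transformer's axis in its -x direction, 16 mm above its underside.
- dish_center (a point): centre of the dished steel washer, a pressed round plate 50 mm in diameter, 6.5 mm tall overall, bore 11 mm, raised in the middle, its rim (4 mm tall) downwards as it must stay; half-way up.
- mat: grey service mat, fixed, 300 mm (x) by 250 mm (y), 2 mm thick, on the other side of the robot from the chassis; transformer, pad, washer, tip cleaner and screwdriver lie on it. Origin at the middle of its underside.
- screwdriver: bystander: small screwdriver lying on the mat along its near edge, 150 mm long along its own x (handle to -x), handle 13 mm thick. Origin under its middle.
- spray_can: bystander: upright white spray can, 52 mm in diameter, 142 mm tall with its cap, between chassis and mat. Origin at the middle of its underside.
- tip_cleaner: bystander: round dark pot with brass wool, 72 mm in diameter, 50 mm tall, on the mat among the parts. Origin at the middle of its underside.
- multimeter: bystander: dark multimeter lying on its back, 75 mm (x) by 150 mm (y) by 34 mm (40 mm with its dial). Origin at the middle of its underside.
Things that resemble listed ones, but are neither listed nor needed, are in the scene too. Leave any purple look-alike of the part that bears dish_center alone. Of the things that look like the part that bears toroid_center, the larger one is meant.

How it is judged:
By the outcome, as a careful person would: the job done as asked, in the order asked, and still so for the second after the job is handed in, with the robot touching nothing.
It also fails if it takes over 72 s, if anything falls off the work surface, if the arm or the gripper's body presses on something with over 40 N, if the wrist force passes 120 N, or if a joint passes its speed limit or range.

## Working session

There is one attempt and no reset: what is moved stays moved. The work goes in short steps, Python scripts to look and compute and a tool call to move; the robot and the scene stay as the last step left them, time stands still between calls to the robot, and variables do not carry over. Pictures are saved under pics/ and viewed, about 8 in all and at most 12, crops included, and the job is handed in when it is done.

Besides the shell and the picture viewer there is one more tool, called after "Call:" by a JSON object that holds its "op" and its "data", one argument or row to a line. send_rows: Moves the arm, as the interface text tells. Its arguments: {"type":"object","properties":{"rows":{"type":"array"},"newtons":{"type":"number"}},"required":["rows"]}

```bash
ls; mkdir -p pics
cat > h.py <<'E'
import numpy as np, cv2
from bench import bot
from scipy.spatial.transform import Rotation as R
def snap(n):
    s=bot.snapshot(n); s['R']=cv2.Rodrigues(np.array(s['rvec'],float))[0]; return s
def save(s,f,crop=None,k=1):
    im=s['color'][:,:,::-1]
    if crop: u0,v0,u1,v1=crop; im=im[v0:v1,u0:u1]
    if k!=1: im=cv2.resize(im,None,fx=k,fy=k,interpolation=cv2.INTER_CUBIC)
    cv2.imwrite('pics/'+f,im)
def cloud(s):
    d=s['depth']; v,u=np.indices(d.shape); K=s['K']
    p=np.stack([(u-K[0][2])/K[0][0]*d,(v-K[1][2])/K[1][1]*d,d],-1)
    w=(p-np.array(s['tvec']).ravel())@s['R']; w[d==0]=np.nan; return w
def atz(s,u,v,z):
    K=np.array(s['K']); r=s['R'].T@np.linalg.inv(K)@[u,v,1]; c=-s['R'].T@np.array(s['tvec']).ravel()
    return c+r*(z-c[2])/r[2]
E
python3 - <<'E'
from h import *
print(bot.sense())
a=snap('scene');b=snap('side');w=snap('wrist')
for s in(a,b,w): print(-s['R'].T@np.array(s['tvec']).ravel(), s['K'][0][0])
import pickle; pickle.dump((a,b,w),open('s0.pkl','wb'))
save(a,'a.png');save(b,'b.png')
E
```

```text
pics
{'clock': 0.0, 'q': array([ 0.03380071,  0.68997422, -0.19451626,  1.56634203,  0.15731488,
        0.90250131, -0.21514482]), 'qd': array([-0.00089731,  0.00107555, -0.00016432,  0.00257058,  0.00069278,
       -0.00027576,  0.00036838]), 'tau': array([ 1.13546095e-03, -5.39627159e+01, -1.26661520e+00, -1.58547074e+01,
        9.07521317e-03,  9.41080711e-03,  5.53111545e-05]), 'ee_pos': array([ 6.24353880e-01, -5.41509269e-05,  2.30490734e-01]), 'eef_rot': array([-0.49949481, -0.50043247,  0.50047996, -0.49959192]), 'force': array([-0.54230558, -0.46550917, -0.7622099 ]), 'torque': array([ 0.05323457, -0.0043493 , -0.02539309]), 'grip_width': 0.9993367270530145}
[1.06369327 0.59304282 1.0399307 ] 583.9962425026189
[0.25368592 0.68864419 0.69768059] 456.1349908089841
[0.62353618 0.07090237 0.37241937] 392.7774967984561
```

View pics/a.png

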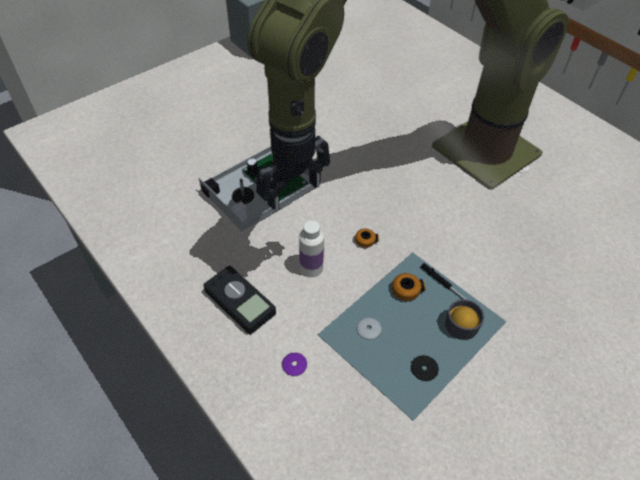

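View pics/b.png

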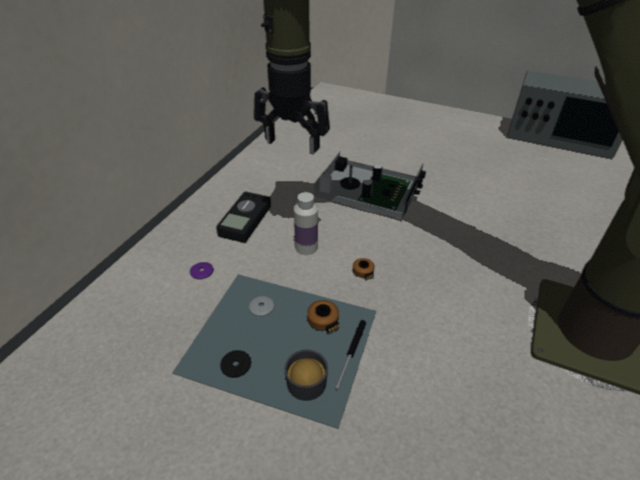

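The scene view shows these objects, with pixels in the scene picture:
- The chassis is at (265,180), with the stud near (242,188).
- There are two toroids. The larger one on the mat at (407,287) fits; the small one at (367,238) is the decoy.
- The grey dish is at (370,328). The purple look-alike at (295,363) stays where it is.
- The pad is at (425,368) and the spray can at (311,250).

Next I'll measure and take an enlarged crop to confirm.

Run:
```python
from h import *
import pickle
a,b,w=pickle.load(open('s0.pkl','rb'))
for n,s,pts in(('scene',a,dict(tor=(407,287,.032),small=(367,238,.02),dish=(370,328,.008),pad=(425,368,.007),purple=(295,363,.006),can=(311,230,.142),tip=(464,320,.05),meter=(240,300,.034),studtop=(241,180,.068),studbase=(242,197,.015))),
 ('side',b,dict(tor=(323,313,.032),small=(364,267,.02),dish=(262,305,.008),pad=(236,363,.007),tip=(307,372,.05),studtop=(350,164,.068),studbase=(350,184,.015)))):
    c=cloud(s)
    for k,(u,v,z) in pts.items(): print(n,k,atz(s,u,v,z).round(4),'cloud',c[v,u].round(3))
def circ(p):
    A=np.c_[2*p[:,:2],np.ones(len(p))]; x=np.linalg.lstsq(A,(p[:,:2]**2).sum(1),rcond=None)[0]; return x[:2],np.sqrt(x[2]+x[:2]@x[:2])
# top-region means via cloud
for n,s in(('scene',a),('side',b)):
    c=cloud(s).reshape(-1,3)
    for k,z0,z1,(u,v,z),r in(('tor',.028,.05,(407,287,.032),.05),('tip',.04,.06,(464,320,.05),.06),('dish',.0045,.015,(370,328,.008),.035),('pad',.0045,.015,(425,368,.007),.04),('can',.1,.2,(311,230,.142),.06)):
        q=atz(a,u,v,z); m=(c[:,2]>z0)&(c[:,2]<z1)&(np.hypot(c[:,0]-q[0],c[:,1]-q[1])<r)
        p=c[m]
        if len(p)>5:print(n,k,len(p),((p.min(0)+p.max(0))/2).round(4),np.ptp(p,0).round(4),np.median(p[:,2]).round(4))
ia=cv2.resize(a['color'][225:405,330:520,::-1],None,fx=3,fy=3,interpolation=cv2.INTER_CUBIC)[:,:570]
ib=cv2.resize(b['color'][140:230,310:430,::-1],None,fx=5,fy=5,interpolation=cv2.INTER_CUBIC)
ic=cv2.resize(b['color'][250:400,180:390,::-1],None,fx=3,fy=3,interpolation=cv2.INTER_CUBIC)
cv2.imwrite('pics/c.png',ia); 
cv2.imwrite('pics/d.png',ib)
```

```text
scene tor [0.4828 0.1903 0.032 ] cloud [0.483 0.191 0.033]
scene small [0.4533 0.0347 0.02  ] cloud [0.456 0.037 0.025]
scene dish [0.5977 0.2054 0.008 ] cloud [0.594 0.203 0.001]
scene pad [0.5736 0.3371 0.007 ] cloud [ 0.57   0.335 -0.   ]
scene purple [0.7627 0.1711 0.006 ] cloud [ 0.76   0.168 -0.003]
scene can [0.6    0.0168 0.142 ] cloud [0.599 0.015 0.14 ]
scene tip [0.4603 0.3233 0.05  ] cloud [0.458 0.322 0.047]
scene meter [0.7722 0.0015 0.034 ] cloud [0.772 0.001 0.033]
scene studtop [ 0.5948 -0.2481  0.068 ] cloud [ 0.594 -0.249  0.067]
scene studbase [ 0.5992 -0.2461  0.015 ] cloud [ 0.599 -0.246  0.015]
side tor [0.4703 0.1907 0.032 ] cloud [0.47  0.19  0.032]
side small [0.4467 0.0338 0.02  ] cloud [0.446 0.036 0.022]
side dish [0.5945 0.2047 0.008 ] cloud [0.598 0.2   0.001]
side pad [0.5703 0.3367 0.007 ] cloud [0.572 0.335 0.004]
side tip [0.4381 0.325  0.05  ] cloud [0.438 0.325 0.05 ]
side studtop [ 0.5955 -0.2535  0.068 ] cloud [ 0.625 -0.334  0.014]
side studbase [ 0.5884 -0.2428  0.015 ] cloud [ 0.588 -0.243  0.015]
scene tor 371 [0.4775 0.1829 0.0318] [0.0561 0.0571 0.0075] 0.0305
scene tip 641 [0.4465 0.3158 0.048 ] [0.0743 0.0714 0.0159] 0.0457
scene dish 391 [0.5959 0.2067 0.0091] [0.0657 0.0635 0.0092] 0.0075
scene pad 535 [0.5735 0.3363 0.0092] [0.0766 0.0735 0.0094] 0.0067
scene can 561 [0.5971 0.0126 0.1232] [0.0516 0.0478 0.046 ] 0.1207
side tor 494 [0.4744 0.1842 0.0318] [0.0536 0.0554 0.0076] 0.0311
side tip 981 [0.4446 0.317  0.047 ] [0.0711 0.0714 0.0139] 0.0463
side dish 380 [0.5969 0.2081 0.0083] [0.0626 0.056  0.0074] 0.0081
side pad 672 [0.5769 0.3353 0.0077] [0.0707 0.0749 0.0063] 0.0071
side can 536 [0.5923 0.0154 0.122 ] [0.0502 0.0468 0.044 ] 0.1203
```

View pics/c.png

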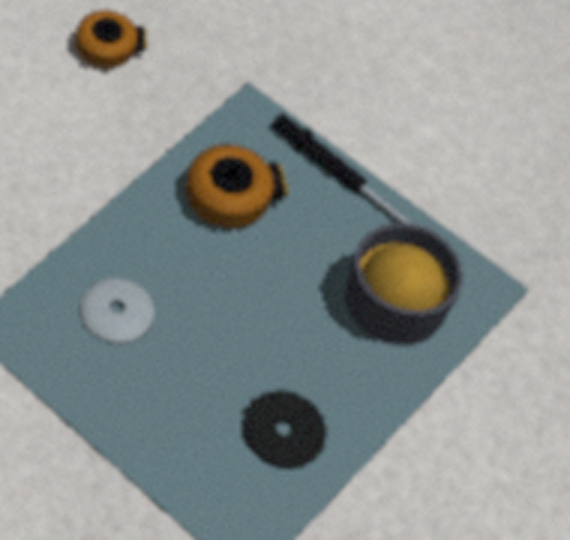

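View pics/d.png

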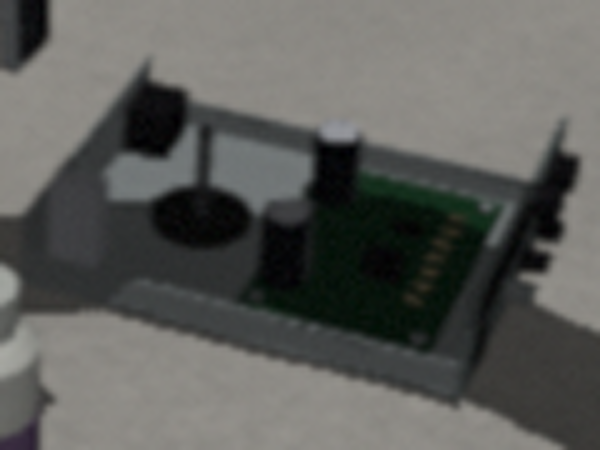

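Run:
```python
from h import *
import pickle
a,b,w=pickle.load(open('s0.pkl','rb'))
print(R.from_quat(bot.sense()['eef_rot']).as_matrix().round(3))
cb=cloud(b); ca=cloud(a)
p=cb.reshape(-1,3); m=(abs(p[:,0]-.625)<.1)&(abs(p[:,1])<.09)&(p[:,2]>.17)&(p[:,2]<.5)
g=p[m]; print('gripper min z pct',np.nanpercentile(g[:,2],[0,.5,1,2,5]).round(4))
q=g[g[:,2]<.25]; print('y ext',q[:,1].min(),q[:,1].max(),q[:,0].min(),q[:,0].max())
for n,c in(('a',ca),('b',cb)):
    p=c.reshape(-1,3)
    m=(p[:,2]>.018)&(p[:,2]<.028)&(p[:,0]>.35)&(p[:,0]<.72)&(p[:,1]<-.1)&(p[:,1]>-.4)
    r=cv2.minAreaRect(p[m][:,:2].astype(np.float32)*1000); print(n,'tray rect',r,m.sum())
for (u,v,z) in ((340,152,.048),(323,188,.048),(422,164.5,.068),(332,200,0.0),(402,220,0.)): print(atz(b,u,v,z).round(4))
# stud: brown colored points for toroid; tag block from scene
print('tag scene',atz(a,424.5,285,.018).round(4))
# tag points: z 12..24 mm, radius 33..42 from centre
for n,c in(('a',ca),('b',cb)):
    p=c.reshape(-1,3); d=p[:,:2]-[.476,.1835]; rr=np.hypot(*d.T)
    m=(rr>.033)&(rr<.046)&(p[:,2]>.014)&(p[:,2]<.03); t=d[m]; print(n,'tag',m.sum(),t.mean(0).round(4),np.degrees(np.arctan2(t[:,1].mean(),t[:,0].mean())).round(1))
print('wrist R',w['R'].round(2)); save(w,'w0.png')
```

```text
[[-0.001  1.     0.   ]
 [-0.     0.    -1.   ]
 [-1.    -0.001  0.   ]]
gripper min z pct [0.2436 0.2498 0.2536 0.2603 0.2785]
y ext -0.010331851796867369 0.012414356072418777 0.5718385144240926 0.6750603846693897
a tray rect ((547.046142578125, -252.9505157470703), (236.1339569091797, 177.0992889404297), 1.6020922660827637) 655
b tray rect ((535.1193237304688, -251.20370483398438), (245.10195922851562, 178.5598602294922), 0.5564995408058167) 978
[ 0.6537 -0.3283  0.048 ]
[ 0.6259 -0.1536  0.048 ]
[ 0.4277 -0.33    0.068 ]
[ 0.6109 -0.1774  0.    ]
[ 0.425  -0.1753  0.    ]
tag scene [0.4422 0.2042 0.018 ]
a tag 30 [-0.0286  0.0208] 143.9
b tag 88 [-0.0305  0.0213] 145.1
wrist R [[ 1.    0.   -0.  ]
 [ 0.   -0.96  0.28]
 [-0.   -0.28 -0.96]]
```

The crop shows the larger toroid on the mat with its tags to the right at crop (280,180), i.e. full-frame (424,285). The side crop shows a clear stud and pad in the tray at crop (203,170). Moving above the toroid.

Call:
{"op": "send_rows", "data": {
  "rows": [
    {"wx": -0.1,"y": -18,"z": -22,"fingers": 100},
    {"wx": -0.24,"y": -50,"z": -62,"fingers": 100},
    {"wx": -0.38,"y": -85,"z": -105,"fingers": 100},
    {"wx": -0.52,"y": -120,"z": -149,"fingers": 100},
    {"wx": -0.65,"y": -148,"z": -183.5,"fingers": 100}
  ]
}}

```text
schema error: expected keys wx, wy, wz, x, y, z, fingers
```

Call:
{"op": "send_rows", "data": {
  "rows": [
    {"wx": -0.1,"x": 20,"y": 0,"z": 0,"fingers": 100},
    {"wx": -0.2,"x": 50,"y": 0,"z": 0,"fingers": 100},
    {"wx": -0.3,"x": 80,"y": 0,"z": 0,"fingers": 100},
    {"wx": -0.3,"x": 100,"y": 0,"z": 0,"fingers": 100},
    {"wx": -0.3,"x": 100,"y": 0,"z": 0,"fingers": 100}
  ]
}}

```text
schema error: expected keys wx, wy, wz, x, y, z, fingers
```

Run:
```python
from h import *
s=bot.sense(); print(s['ee_pos'],s['clock'],R.from_quat(s['eef_rot']).as_matrix().round(3),s['q'].round(2))
w=snap('wrist'); save(w,'w1.png')
c=cloud(w).reshape(-1,3); col=w['color'].reshape(-1,3).astype(int)
br=(col[:,0]>col[:,2]*1.8)&(col[:,0]>70); d=np.hypot(c[:,0]-.476,c[:,1]-.1835)
p=c[br&(d<.06)&(c[:,2]>.006)]
print(len(p),p.min(0),p.max(0)); (x,y),r=cv2.minEnclosingCircle(p[:,:2].astype(np.float32)); print(x,y,r)
K=np.array(w['K'])
for q in([.476,.1835,.032],[.445,.205,.018]):
    v=w['R']@q+np.array(w['tvec']).ravel(); print((K@(v/v[2]))[:2])
```

```text
[ 6.24504951e-01 -1.16265313e-05  2.30664416e-01] 0.15 [[-0.001  1.     0.   ]
 [-0.     0.    -1.   ]
 [-1.    -0.001  0.   ]] [ 0.03  0.69 -0.19  1.57  0.16  0.9  -0.22]
768 [0.44819365 0.15382198 0.02300255] [0.49680598 0.16774956 0.03289018]
0.472499817609787 0.16578540205955505 0.024410951882600784
[122.65999303 -26.34192006]
[ 87.41787436 -51.48051258]
```

View pics/w1.png

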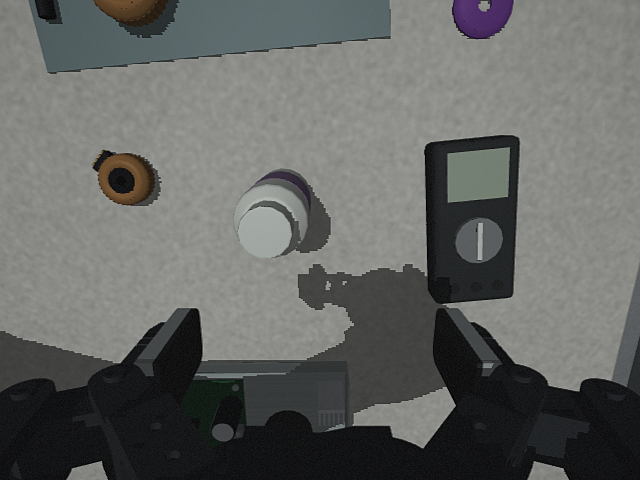

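All seven keys are needed. The wrist view shows the gripper at the bottom, the small decoy at (125,178), and the large toroid cut off at the top.

Call:
{"op": "send_rows", "data": {
  "rows": [
    {"wx": -0.1,"wy": 0,"wz": 0,"x": 0,"y": -18,"z": -22,"fingers": 100},
    {"wx": -0.24,"wy": 0,"wz": 0,"x": 0,"y": -50,"z": -62,"fingers": 100},
    {"wx": -0.38,"wy": 0,"wz": 0,"x": 0,"y": -85,"z": -105,"fingers": 100},
    {"wx": -0.52,"wy": 0,"wz": 0,"x": 0,"y": -120,"z": -149,"fingers": 100},
    {"wx": -0.65,"wy": 0,"wz": 0,"x": 0,"y": -148,"z": -183.5,"fingers": 100}
  ]
}}

```text
clock: 0.7
ee_pos: [0.4803, 0.1791, 0.2314]
eef_rot: [0.313, 0.634, -0.312, 0.634]
force: [1.0, 0.2, 0.2]
grip_width: 0.998
```

Call:
{"op": "send_rows", "data": {
  "rows": [
    {"wx": -0.1,"wy": 0,"wz": 0,"x": 20,"y": 0,"z": 0,"fingers": 100},
    {"wx": -0.2,"wy": 0,"wz": 0,"x": 50,"y": 0,"z": 0,"fingers": 100},
    {"wx": -0.3,"wy": 0,"wz": 0,"x": 80,"y": 0,"z": 0,"fingers": 100},
    {"wx": -0.3,"wy": 0,"wz": 0,"x": 100,"y": 0,"z": 0,"fingers": 100},
    {"wx": -0.3,"wy": 0,"wz": 0,"x": 100,"y": 0,"z": 0,"fingers": 100}
  ]
}}

```text
clock: 1.2
ee_pos: [0.4799, 0.1769, 0.129]
eef_rot: [0.215, 0.675, -0.217, 0.672]
force: [-0.1, 0.3, -0.3]
grip_width: 1.003
```

Run:
```python
from h import *
s=bot.sense(); print(s['ee_pos'],s['clock'],R.from_quat(s['eef_rot']).as_matrix().round(3),s['q'].round(2))
w=snap('wrist'); save(w,'w2.png')
c=cloud(w).reshape(-1,3); col=w['color'].reshape(-1,3).astype(int)
br=(col[:,0]>col[:,2]*1.8)&(col[:,0]>70); d=np.hypot(c[:,0]-.476,c[:,1]-.1835)
p=c[br&(d<.06)&(c[:,2]>.006)]
print(len(p),p.min(0),p.max(0)); (x,y),r=cv2.minEnclosingCircle(p[:,:2].astype(np.float32)); print(x,y,r)
K=np.array(w['K'])
for q in([.476,.1835,.032],[.445,.205,.018]):
    v=w['R']@q+np.array(w['tvec']).ravel(); print((K@(v/v[2]))[:2])
```

```text
[0.47991688 0.1768863  0.12903004] 1.2 [[-0.005  0.582  0.814]
 [-0.002  0.814 -0.582]
 [-1.    -0.005 -0.003]] [-0.23  0.72 -0.35  1.99  0.48  0.52  0.03]
4777 [0.4333113  0.1537875  0.01461405] [0.50218991 0.21378083 0.03284417]
0.4674283564090729 0.18643584847450256 0.035536449402570724
[324.14651525 237.2615167 ]
[323.35793416 174.46293458]
```

View pics/w2.png

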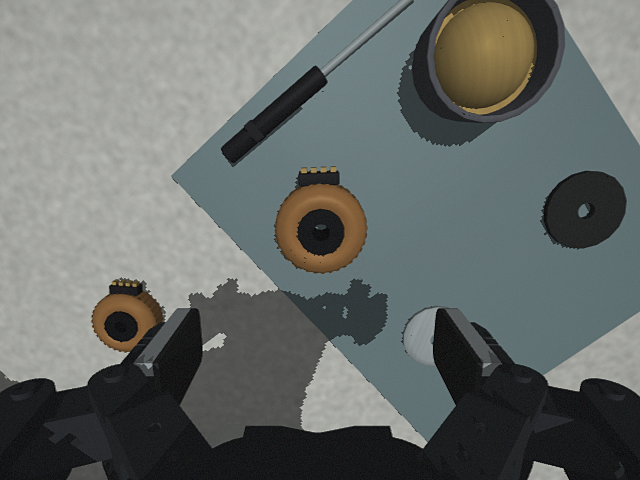

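The wrist view shows the toroid's core centred at about (320.7,231), with the tag block at (319,177) straight above it in the image. Its yaw is therefore nearly matched to the jaws. Computing the offset.

```bash
cat >> h.py <<'E'
def rel(p,s=None):
    "offset of world point p from TCP in tool axes, mm"
    s=s or bot.sense(); return (R.from_quat(s['eef_rot']).as_matrix().T@(np.array(p)-s['ee_pos'])*1000).round(1)
def proj(s,p):
    v=s['R']@np.array(p)+np.array(s['tvec']).ravel(); return (np.array(s['K'])@(v/v[2]))[:2]
E
python3 - <<'E'
from h import *
w=snap('wrist')
im=cv2.cvtColor(w['color'],cv2.COLOR_RGB2HSV); 
br=((im[...,0]<25)&(im[...,1]>110)&(im[...,2]>50)).astype(np.uint8); br[:,:255]=0;br[:,385:]=0;br[:160]=0;br[300:]=0
n,l,st,ce=cv2.connectedComponentsWithStats(br); i=1+np.argmax(st[1:,4]); print(st[i],ce[i])
cs,h=cv2.findContours((l==i).astype(np.uint8),cv2.RETR_CCOMP,cv2.CHAIN_APPROX_NONE)
for c in cs:
    if len(c)>30: print('ell',cv2.fitEllipse(c))
for u,v in((320.7,231),):
    p=atz(w,u,v,.032);print(p,rel(p))
t=atz(w,319.5,170,.018); print('tag',t,rel(t))
c=cloud(w); q=c[l==i]; top=q[q[:,2]>.029]; print('top ring', (top.min(0)+top.max(0))/2, np.ptp(top,0),rel((top.min(0)+top.max(0))/2))
# other parts
m=cv2.inRange(w['color'],(0,0,0),(60,60,60))
for u,v,z in((585,209,.007),(490,60,.05)): print(atz(w,u,v,z))
E
```

```text
[ 273  182   92   90 4733] [318.34122121 224.53750264]
ell ((318.3153076171875, 226.0459442138672), (88.79948425292969, 90.01997375488281), 84.04951477050781)
ell ((318.258544921875, 230.18002319335938), (46.87657165527344, 47.248756408691406), 88.92155456542969)
[0.47295877 0.18459031 0.032     ] [ 99.5   0.3 -11. ]
tag [0.44265985 0.20528568 0.018     ] [113.5  -0.5 -47.7]
top ring [0.47196293 0.18398042 0.03078518] [0.0501997  0.05222832 0.00356889] [100.7  -0.8 -11.4]
[0.57065138 0.33731126 0.007     ]
[0.44562841 0.31168043 0.05      ]
```

Call:
{"op": "send_rows", "data": {
  "rows": [
    {"wx": 0,"wy": 0,"wz": 0,"x": 10,"y": -0.8,"z": -6,"fingers": 100},
    {"wx": 0,"wy": 0,"wz": 0,"x": 25,"y": -0.8,"z": -11,"fingers": 100},
    {"wx": 0,"wy": 0,"wz": 0,"x": 45,"y": -0.8,"z": -11,"fingers": 100},
    {"wx": 0,"wy": 0,"wz": 0,"x": 65,"y": -0.8,"z": -11,"fingers": 100},
    {"wx": 0,"wy": 0,"wz": 0,"x": 80,"y": -0.8,"z": -11,"fingers": 100}
  ]
}}

```text
clock: 1.8
ee_pos: [0.4733, 0.1842, 0.0519]
eef_rot: [0.217, 0.673, -0.215, 0.674]
force: [0.7, -0.0, -0.3]
grip_width: 1.0
```

Call:
{"op": "send_rows", "data": {
  "rows": [
    {"wx": 0,"wy": 0,"wz": 0,"x": 10,"y": 0,"z": 0,"fingers": 100},
    {"wx": 0,"wy": 0,"wz": 0,"x": 25,"y": 0,"z": 0,"fingers": 100},
    {"wx": 0,"wy": 0,"wz": 0,"x": 40,"y": 0,"z": 0,"fingers": 100},
    {"wx": 0,"wy": 0,"wz": 0,"x": 48,"y": 0,"z": 0,"fingers": 100},
    {"wx": 0,"wy": 0,"wz": 0,"x": 48,"y": 0,"z": 0,"fingers": 100}
  ]
}}

```text
clock: 2.3
ee_pos: [0.4724, 0.1838, 0.0032]
eef_rot: [0.216, 0.673, -0.216, 0.673]
force: [0.2, 0.0, -0.2]
grip_width: 0.998
```

Run:
```python
from h import *
s=bot.sense(); print(s['ee_pos'],s['force'],R.from_quat(s['eef_rot']).as_matrix().round(3)); print(rel([.47255,.1843,.002]))
b=snap('side'); c=cloud(b).reshape(-1,3)
w=snap('wrist'); save(w,'w3.png')
```

```text
[0.47238347 0.18380901 0.00318688] [ 0.23810253  0.02458418 -0.16626214] [[ 0.     0.581  0.814]
 [-0.     0.814 -0.581]
 [-1.     0.     0.   ]]
[ 1.2  0.5 -0.2]
```

Call:
{"op": "send_rows", "data": {
  "rows": [
    {"wx": 0,"wy": 0,"wz": 0,"x": 3,"y": 0.3,"z": 0,"fingers": 85},
    {"wx": 0,"wy": 0,"wz": 0,"x": 3,"y": 0.3,"z": 0,"fingers": 75},
    {"wx": 0,"wy": 0,"wz": 0,"x": 3,"y": 0.3,"z": 0,"fingers": 68},
    {"wx": 0,"wy": 0,"wz": 0,"x": 3,"y": 0.3,"z": 0,"fingers": 60},
    {"wx": 0,"wy": 0,"wz": 0,"x": 3,"y": 0.3,"z": 0,"fingers": 55}
  ],
  "newtons": 50
}}

```text
clock: 2.9
ee_pos: [0.4727, 0.184, 0.001]
eef_rot: [0.216, 0.673, -0.216, 0.674]
force: [-1.1, 0.2, 5.1]
grip_width: 0.688
```

Call:
{"op": "send_rows", "data": {
  "rows": [
    {"wx": 0,"wy": 0,"wz": 0,"x": 0,"y": 0,"z": 0,"fingers": 50},
    {"wx": 0,"wy": 0,"wz": 0,"x": 0,"y": 0,"z": 0,"fingers": 50},
    {"wx": 0,"wy": 0,"wz": 0,"x": -2,"y": 0,"z": 0,"fingers": 50},
    {"wx": 0,"wy": 0,"wz": 0,"x": -10,"y": 0,"z": 0,"fingers": 50},
    {"wx": 0,"wy": 0,"wz": 0,"x": -30,"y": 0,"z": 0,"fingers": 50}
  ]
}}

```text
clock: 3.4
ee_pos: [0.4713, 0.1833, 0.0298]
eef_rot: [0.215, 0.674, -0.217, 0.673]
force: [0.0, -0.9, -2.8]
grip_width: 0.685
```

Run:
```python
from h import *
s=bot.sense(); print(s['ee_pos'],s['force'],s['grip_width'])
b=snap('side'); save(b,'b2.png',(240,240,400,380),4)
# heights of toroid now
c=cloud(b); col=b['color'].astype(int); br=(col[...,0]>col[...,2]*1.8)&(col[...,0]>60)&(np.hypot(c[...,0]-.472,c[...,1]-.184)<.05)
p=c[br]; print(len(p),np.percentile(p,[1,50,99],axis=0))
```

```text
[0.4712755 0.1833242 0.029761 ] [ 8.50694230e-04 -9.49341304e-01 -2.75716203e+00] 0.6846909059804078
357 [[0.43783192 0.16684863 0.03985909]
 [0.45798973 0.20222028 0.05714289]
 [0.48160299 0.21370557 0.06202187]]
```

View pics/b2.png

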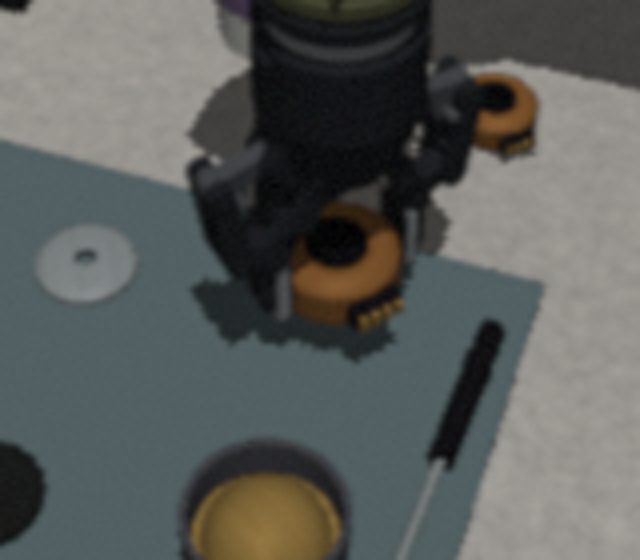

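The toroid is held square and level with its tags toward the camera (crop (378,312)). Nothing else moved. Lifting and carrying above can height.

Call:
{"op": "send_rows", "data": {
  "rows": [
    {"wx": 0,"wy": 0,"wz": 0,"x": -20,"y": 0,"z": 0,"fingers": 50},
    {"wx": 0,"wy": 0,"wz": 0,"x": -55,"y": 0,"z": 0,"fingers": 50},
    {"wx": 0,"wy": 0,"wz": 0,"x": -95,"y": 0,"z": 0,"fingers": 50},
    {"wx": 0,"wy": 0,"wz": 0,"x": -135,"y": 0,"z": 0,"fingers": 50},
    {"wx": 0,"wy": 0,"wz": 0,"x": -165,"y": 0,"z": 0,"fingers": 50}
  ]
}}

```text
clock: 3.95
ee_pos: [0.4725, 0.1837, 0.1976]
eef_rot: [0.216, 0.673, -0.216, 0.674]
force: [0.9, -0.0, -3.5]
grip_width: 0.684
```

Call:
{"op": "send_rows", "data": {
  "rows": [
    {"wx": 0,"wy": 0,"wz": 0,"x": 0,"y": -10,"z": 16,"fingers": 50},
    {"wx": 0,"wy": 0,"wz": 0,"x": 0,"y": -30,"z": 50,"fingers": 50},
    {"wx": 0,"wy": 0,"wz": 0,"x": 0,"y": -52,"z": 86,"fingers": 50},
    {"wx": 0,"wy": 0,"wz": 0,"x": 0,"y": -75,"z": 123,"fingers": 50},
    {"wx": 0,"wy": 0,"wz": 0,"x": 0,"y": -97,"z": 160,"fingers": 50}
  ]
}}

```text
clock: 4.45
ee_pos: [0.5459, 0.0097, 0.1951]
eef_rot: [0.216, 0.674, -0.216, 0.673]
force: [1.3, 0.8, -3.3]
grip_width: 0.687
```

Call:
{"op": "send_rows", "data": {
  "rows": [
    {"wx": 0,"wy": 0,"wz": 0,"x": 0,"y": -20,"z": 33,"fingers": 50},
    {"wx": 0,"wy": 0,"wz": 0,"x": 0,"y": -40,"z": 66,"fingers": 50},
    {"wx": 0,"wy": 0,"wz": 0,"x": 0,"y": -60,"z": 99,"fingers": 50},
    {"wx": 0,"wy": 0,"wz": 0,"x": 0,"y": -80,"z": 132,"fingers": 50},
    {"wx": 0,"wy": 0,"wz": 0,"x": 0,"y": -97,"z": 160,"fingers": 50}
  ]
}}

```text
clock: 4.95
ee_pos: [0.6195, -0.1632, 0.1947]
eef_rot: [0.216, 0.673, -0.217, 0.673]
force: [0.9, 0.3, -2.2]
grip_width: 0.687
```

Call:
{"op": "send_rows", "data": {
  "rows": [
    {"wx": -0.1,"wy": 0,"wz": 0,"x": 0,"y": -15,"z": 26,"fingers": 50},
    {"wx": -0.22,"wy": 0,"wz": 0,"x": 0,"y": -30,"z": 50,"fingers": 50},
    {"wx": -0.36,"wy": 0,"wz": 0,"x": 0,"y": -42,"z": 68,"fingers": 50},
    {"wx": -0.5,"wy": 0,"wz": 0,"x": 0,"y": -48,"z": 78,"fingers": 50},
    {"wx": -0.62,"wy": 0,"wz": 0,"x": 0,"y": -49,"z": 80,"fingers": 50}
  ]
}}

```text
clock: 5.45
ee_pos: [0.6555, -0.2497, 0.1941]
eef_rot: [-0.001, 0.708, -0.0, 0.707]
force: [-0.4, 0.8, -3.0]
grip_width: 0.689
```

Call:
{"op": "send_rows", "data": {
  "rows": [
    {"wx": 0,"wy": 0,"wz": 0,"x": 0,"y": 0,"z": 0,"fingers": 50},
    {"wx": 0,"wy": 0,"wz": 0,"x": 0,"y": 0,"z": 0,"fingers": 50},
    {"wx": 0,"wy": 0,"wz": 0,"x": 0,"y": 0,"z": 0,"fingers": 50},
    {"wx": 0,"wy": 0,"wz": 0,"x": 0,"y": 0,"z": 0,"fingers": 50},
    {"wx": 0,"wy": 0,"wz": 0,"x": 0,"y": 0,"z": 0,"fingers": 50}
  ]
}}

```text
clock: 5.95
ee_pos: [0.6564, -0.2462, 0.1955]
eef_rot: [0.0, 0.707, -0.0, 0.707]
force: [0.5, -0.9, -2.1]
grip_width: 0.682
```

Run:
```python
from h import *
s=bot.sense(); print(s['ee_pos'],s['force'],s['grip_width'],R.from_quat(s['eef_rot']).as_matrix().round(3),s['q'].round(2))
w=snap('wrist'); save(w,'w4.png'); print(proj(w,[.595,-.248,.068]))
import pickle; pickle.dump(w,open('w4.pkl','wb'))
```

```text
[ 0.65640371 -0.2461635   0.19548002] [ 0.49476759 -0.85617169 -2.09607277] 0.6822759030475853 [[ 0.     0.001  1.   ]
 [-0.     1.    -0.001]
 [-1.    -0.     0.   ]] [ 0.6   0.9  -0.66  1.33  0.57  1.1   1.44]
[314.37563058 146.51719341]
```

View pics/w4.png

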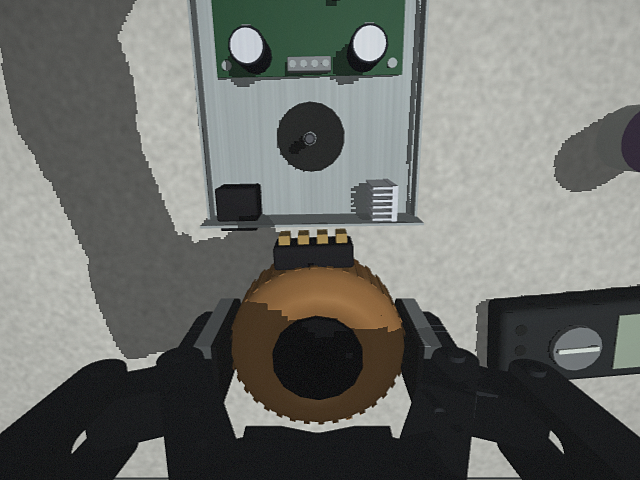

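The wrist view shows the toroid held with tags facing the board at (314,250). The stud tip is at about (309.5,138.5), the lower pad's centre at about (310.5,136.5), and the rear panel's top edge runs (204,222)–(423,220).

Run:
```python
from h import *
import pickle
w=pickle.load(open('w4.pkl','rb'))
hsv=cv2.cvtColor(w['color'],cv2.COLOR_RGB2HSV); g=cv2.cvtColor(w['color'],cv2.COLOR_RGB2GRAY)
print('stud top',atz(w,309.5,138.5,.068),'pad c',atz(w,310.5,136.5,.015),'caps',atz(w,246,45,.057),atz(w,370,43,.057))
A,B=atz(w,204,221.5,.048),atz(w,423,220,.048); d=B-A; print('rear panel',A,B,'yaw',np.degrees(np.arctan2(-d[0],d[1])))
a,b=atz(w,246,45,.057),atz(w,370,43,.057); d=b-a; print('caps yaw',np.degrees(np.arctan2(-d[0],d[1])),np.linalg.norm(d), 'stud from caps',(a+b)/2+[.059,0,0])
# pad: dark disc contour
m=((g<70)).astype(np.uint8); m[:95]=0;m[180:]=0;m[:,:265]=0;m[:,355:]=0
m=cv2.morphologyEx(m,cv2.MORPH_CLOSE,np.ones((15,15)))
c=max(cv2.findContours(m,0,1)[0],key=len); e=cv2.fitEllipse(c); print('pad',e,atz(w,*e[0],.015))
# brown ring inner hole
br=((hsv[...,0]<25)&(hsv[...,1]>90)&(hsv[...,2]>40)).astype(np.uint8); br[:262]=0
cs,_=cv2.findContours(br,cv2.RETR_CCOMP,1)
for c in cs:
    if len(c)>100: e=cv2.fitEllipse(c); print('ring',e,atz(w,*e[0],.2265))
cv2.imwrite('pics/w4c.png',cv2.resize(w['color'][90:190,260:360,::-1],None,fx=6,fy=6,interpolation=cv2.INTER_CUBIC))
x=w['color'][240:266,:,:]; print('tags px')
y=((hsv[...,0]>18)&(hsv[...,0]<35)&(hsv[...,1]>100)&(hsv[...,2]>90)); v,u=np.where(y[228:248,260:370]); print(u.min()+260,u.max()+260,v.min()+228,v.max()+228)
```

```text
stud top [ 0.58983718 -0.2512175   0.068     ] pad c [ 0.58938896 -0.25142775  0.015     ] caps [ 0.53147979 -0.29223766  0.057     ] [ 0.53034525 -0.21190352  0.057     ]
rear panel [ 0.65072636 -0.33157806  0.048     ] [ 0.64965141 -0.16639545  0.048     ] yaw 0.37285427795670517
caps yaw 0.8091185681471866 0.08034214961523792 stud from caps [ 0.58991252 -0.25207059  0.057     ]
pad ((309.9378356933594, 136.3769989013672), (66.32454681396484, 68.77281188964844), 3.254145383834839) [ 0.58929475 -0.2518724   0.015     ]
ring ((317.2660827636719, 341.2892761230469), (161.15182495117188, 174.7167510986328), 88.50568389892578) [ 0.64864139 -0.24610597  0.2265    ]
ring ((317.28875732421875, 357.56390380859375), (84.1960220336914, 91.93394470214844), 89.76953125) [ 0.65449779 -0.24610159  0.2265    ]
tags px
278 346 233 244
```

View pics/w4c.png

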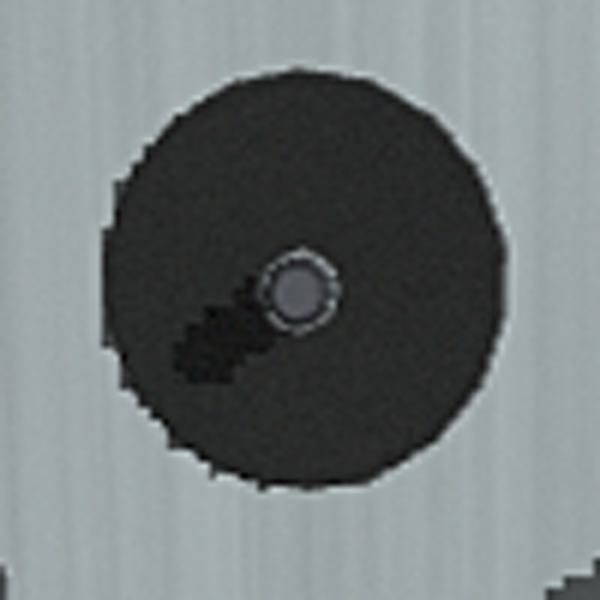

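Call:
{"op": "send_rows", "data": {
  "rows": [
    {"wx": 0.01,"wy": 0,"wz": 0,"x": 0,"y": -1,"z": -10,"fingers": 50},
    {"wx": 0.02,"wy": 0,"wz": 0,"x": 0,"y": -2.5,"z": -28,"fingers": 50},
    {"wx": 0.03,"wy": 0,"wz": 0,"x": 0,"y": -4,"z": -48,"fingers": 50},
    {"wx": 0.03,"wy": 0,"wz": 0,"x": 0,"y": -5,"z": -62,"fingers": 50},
    {"wx": 0.03,"wy": 0,"wz": 0,"x": 0,"y": -5,"z": -65.5,"fingers": 50}
  ]
}}

```text
clock: 6.5
ee_pos: [0.5892, -0.2523, 0.1954]
eef_rot: [0.011, 0.708, -0.012, 0.706]
force: [0.1, -1.3, -2.0]
grip_width: 0.687
```

Call:
{"op": "send_rows", "data": {
  "rows": [
    {"wx": 0,"wy": 0,"wz": 0,"x": 20,"y": 0,"z": 0,"fingers": 50},
    {"wx": 0,"wy": 0,"wz": 0,"x": 50,"y": 0,"z": 0,"fingers": 50},
    {"wx": 0,"wy": 0,"wz": 0,"x": 80,"y": 0,"z": 0,"fingers": 50},
    {"wx": 0,"wy": 0,"wz": 0,"x": 105,"y": 0,"z": 0,"fingers": 50},
    {"wx": 0,"wy": 0,"wz": 0,"x": 112,"y": 0,"z": 0,"fingers": 50}
  ]
}}

```text
clock: 7.0
ee_pos: [0.5898, -0.2509, 0.0805]
eef_rot: [0.011, 0.708, -0.01, 0.706]
force: [0.0, -1.4, -2.8]
grip_width: 0.683
```

Call:
{"op": "send_rows", "data": {
  "rows": [
    {"wx": 0,"wy": 0,"wz": 0,"x": 0,"y": 0,"z": 0,"fingers": 50},
    {"wx": 0,"wy": 0,"wz": 0,"x": 0,"y": 0,"z": 0,"fingers": 50},
    {"wx": 0,"wy": 0,"wz": 0,"x": 0,"y": 0,"z": 0,"fingers": 50},
    {"wx": 0,"wy": 0,"wz": 0,"x": 0,"y": 0,"z": 0,"fingers": 50},
    {"wx": 0,"wy": 0,"wz": 0,"x": 0,"y": 0,"z": 0,"fingers": 50}
  ]
}}

```text
clock: 7.5
ee_pos: [0.5914, -0.2517, 0.0842]
eef_rot: [0.011, 0.707, -0.011, 0.708]
force: [-0.9, 0.1, -2.5]
grip_width: 0.688
```

Run:
```python
from h import *
s=bot.sense(); print(s['ee_pos'],s['force'],s['grip_width'],rel([.5898,-.2513,.068]))
w=snap('wrist')
hsv=cv2.cvtColor(w['color'],cv2.COLOR_RGB2HSV)
br=((hsv[...,0]<25)&(hsv[...,1]>90)&(hsv[...,2]>40)).astype(np.uint8); br[:262]=0
for c in cv2.findContours(br,cv2.RETR_CCOMP,1)[0]:
    if len(c)>100: e=cv2.fitEllipse(c); print('ring',e)
a=snap('scene'); b=snap('side')
for n,s in(('scene',a),('side',b)):
    c=cloud(s); col=s['color'].astype(int); m=(col[...,0]>col[...,2]*1.7)&(col[...,0]>50)&(np.hypot(c[...,0]-.59,c[...,1]+.251)<.05)&(c[...,2]>.05)
    p=c[m]; print(n,len(p),np.percentile(p,[1,99],axis=0).round(4) if len(p) else '')
w1=np.vstack([w['color'][200:440,120:520,::-1]]); 
bb=cv2.resize(b['color'][100:220,290:430,::-1],(700,600),interpolation=cv2.INTER_CUBIC); cv2.imwrite('pics/b3.png',bb)
```

```text
[ 0.59137414 -0.25170066  0.08419829] [-0.94358051  0.12866724 -2.50277131] 0.6875363709426252 [16.2  0.4 -1.6]
ring ((317.26654052734375, 341.29058837890625), (161.3220977783203, 175.1082763671875), 88.47502136230469)
ring ((317.2868347167969, 357.5745849609375), (84.2918472290039, 91.61402130126953), 89.54563903808594)
scene 189 [[ 0.5926 -0.2759  0.0943]
 [ 0.6258 -0.2231  0.1222]]
side 131 [[ 0.5543 -0.2647  0.0923]
 [ 0.5834 -0.2238  0.1149]]
```

View pics/b3.png

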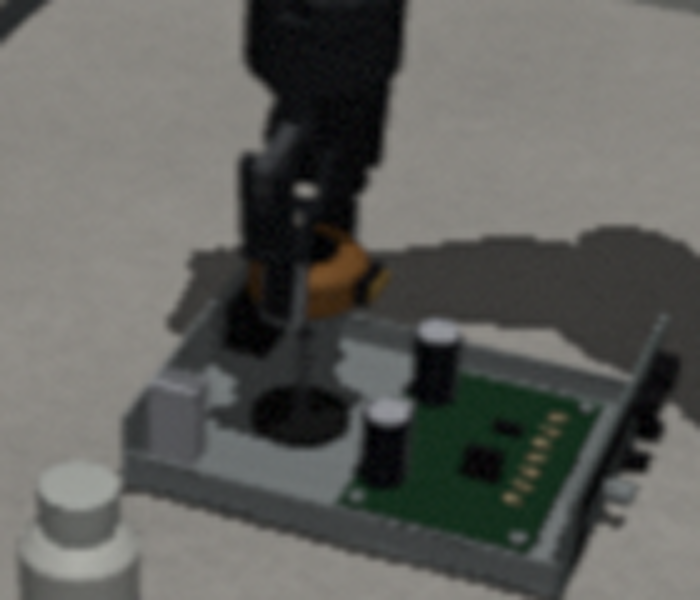

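The toroid hangs level above the stud, tags toward the board. Lowering gently.

Call:
{"op": "send_rows", "data": {
  "rows": [
    {"wx": 0,"wy": 0,"wz": 0,"x": 3,"y": 0.3,"z": -0.4,"fingers": 50},
    {"wx": 0,"wy": 0,"wz": 0,"x": 7,"y": 0.3,"z": -0.4,"fingers": 50},
    {"wx": 0,"wy": 0,"wz": 0,"x": 10,"y": 0.3,"z": -0.4,"fingers": 50},
    {"wx": 0,"wy": 0,"wz": 0,"x": 13,"y": 0.3,"z": -0.4,"fingers": 50},
    {"wx": 0,"wy": 0,"wz": 0,"x": 15,"y": 0.3,"z": -0.4,"fingers": 50}
  ]
}}

```text
clock: 8.15
ee_pos: [0.5904, -0.2511, 0.0678]
eef_rot: [0.011, 0.707, -0.011, 0.707]
force: [0.1, 0.1, -3.1]
grip_width: 0.684
```

Call:
{"op": "send_rows", "data": {
  "rows": [
    {"wx": 0,"wy": 0,"wz": 0,"x": 1,"y": 0,"z": 0,"fingers": 50},
    {"wx": 0,"wy": 0,"wz": 0,"x": 2,"y": 0,"z": 0,"fingers": 50},
    {"wx": 0,"wy": 0,"wz": 0,"x": 3,"y": 0,"z": 0,"fingers": 50},
    {"wx": 0,"wy": 0,"wz": 0,"x": 4,"y": 0,"z": 0,"fingers": 50},
    {"wx": 0,"wy": 0,"wz": 0,"x": 5,"y": 0,"z": 0,"fingers": 50}
  ]
}}

```text
clock: 8.65
ee_pos: [0.5906, -0.2512, 0.0633]
eef_rot: [0.011, 0.707, -0.011, 0.707]
force: [0.2, -0.1, -3.0]
grip_width: 0.687
```

Call:
{"op": "send_rows", "data": {
  "rows": [
    {"wx": 0,"wy": 0,"wz": 0,"x": 1,"y": 0,"z": 0,"fingers": 50},
    {"wx": 0,"wy": 0,"wz": 0,"x": 2,"y": 0,"z": 0,"fingers": 50},
    {"wx": 0,"wy": 0,"wz": 0,"x": 3,"y": 0,"z": 0,"fingers": 50},
    {"wx": 0,"wy": 0,"wz": 0,"x": 4,"y": 0,"z": 0,"fingers": 50},
    {"wx": 0,"wy": 0,"wz": 0,"x": 5,"y": 0,"z": 0,"fingers": 50}
  ]
}}

```text
clock: 9.15
ee_pos: [0.5906, -0.2512, 0.0582]
eef_rot: [0.011, 0.707, -0.011, 0.707]
force: [-0.2, -1.0, -2.0]
grip_width: 0.681
```

Call:
{"op": "send_rows", "data": {
  "rows": [
    {"wx": 0,"wy": 0,"wz": 0,"x": 3,"y": 0,"z": 0,"fingers": 50},
    {"wx": 0,"wy": 0,"wz": 0,"x": 7,"y": 0,"z": 0,"fingers": 50},
    {"wx": 0,"wy": 0,"wz": 0,"x": 11,"y": 0,"z": 0,"fingers": 50},
    {"wx": 0,"wy": 0,"wz": 0,"x": 15,"y": 0,"z": 0,"fingers": 50},
    {"wx": 0,"wy": 0,"wz": 0,"x": 18,"y": 0,"z": 0,"fingers": 50}
  ]
}}

```text
clock: 9.65
ee_pos: [0.5903, -0.2511, 0.0398]
eef_rot: [0.011, 0.707, -0.011, 0.707]
force: [-0.5, 0.2, -2.1]
grip_width: 0.69
```

Call:
{"op": "send_rows", "data": {
  "rows": [
    {"wx": 0,"wy": 0,"wz": 0,"x": 3,"y": 0,"z": 0,"fingers": 50},
    {"wx": 0,"wy": 0,"wz": 0,"x": 7,"y": 0,"z": 0,"fingers": 50},
    {"wx": 0,"wy": 0,"wz": 0,"x": 11,"y": 0,"z": 0,"fingers": 50},
    {"wx": 0,"wy": 0,"wz": 0,"x": 15,"y": 0,"z": 0,"fingers": 50},
    {"wx": 0,"wy": 0,"wz": 0,"x": 18,"y": 0,"z": 0,"fingers": 50}
  ]
}}

```text
clock: 10.15
ee_pos: [0.5904, -0.2511, 0.0218]
eef_rot: [0.011, 0.707, -0.011, 0.707]
force: [-0.5, 0.4, -2.1]
grip_width: 0.685
```

Call:
{"op": "send_rows", "data": {
  "rows": [
    {"wx": 0,"wy": 0,"wz": 0,"x": 1,"y": 0,"z": 0,"fingers": 50},
    {"wx": 0,"wy": 0,"wz": 0,"x": 2,"y": 0,"z": 0,"fingers": 50},
    {"wx": 0,"wy": 0,"wz": 0,"x": 3,"y": 0,"z": 0,"fingers": 50},
    {"wx": 0,"wy": 0,"wz": 0,"x": 4,"y": 0,"z": 0,"fingers": 50},
    {"wx": 0,"wy": 0,"wz": 0,"x": 5,"y": 0,"z": 0,"fingers": 50}
  ]
}}

```text
clock: 10.65
ee_pos: [0.5906, -0.2512, 0.0174]
eef_rot: [0.011, 0.707, -0.011, 0.707]
force: [1.2, -0.7, -2.6]
grip_width: 0.685
```

Call:
{"op": "send_rows", "data": {
  "rows": [
    {"wx": 0,"wy": 0,"wz": 0,"x": 0.6,"y": 0,"z": 0,"fingers": 50},
    {"wx": 0,"wy": 0,"wz": 0,"x": 1.2,"y": 0,"z": 0,"fingers": 50},
    {"wx": 0,"wy": 0,"wz": 0,"x": 1.8,"y": 0,"z": 0,"fingers": 50},
    {"wx": 0,"wy": 0,"wz": 0,"x": 2.2,"y": 0,"z": 0,"fingers": 50},
    {"wx": 0,"wy": 0,"wz": 0,"x": 2.5,"y": 0,"z": 0,"fingers": 50}
  ]
}}

```text
clock: 11.15
ee_pos: [0.5906, -0.2512, 0.0148]
eef_rot: [0.011, 0.707, -0.011, 0.707]
force: [-0.1, -0.0, -2.1]
grip_width: 0.686
```

Call:
{"op": "send_rows", "data": {
  "rows": [
    {"wx": 0,"wy": 0,"wz": 0,"x": 0.3,"y": 0,"z": 0,"fingers": 50},
    {"wx": 0,"wy": 0,"wz": 0,"x": 0.6,"y": 0,"z": 0,"fingers": 50},
    {"wx": 0,"wy": 0,"wz": 0,"x": 0.9,"y": 0,"z": 0,"fingers": 50},
    {"wx": 0,"wy": 0,"wz": 0,"x": 1,"y": 0,"z": 0,"fingers": 50},
    {"wx": 0,"wy": 0,"wz": 0,"x": 1,"y": 0,"z": 0,"fingers": 50}
  ]
}}

```text
clock: 11.65
ee_pos: [0.5905, -0.2512, 0.0141]
eef_rot: [0.011, 0.707, -0.011, 0.707]
force: [-2.2, 0.2, 1.7]
grip_width: 0.685
```

Call:
{"op": "send_rows", "data": {
  "rows": [
    {"wx": 0,"wy": 0,"wz": 0,"x": 0.3,"y": 0,"z": 0,"fingers": 50},
    {"wx": 0,"wy": 0,"wz": 0,"x": 0.6,"y": 0,"z": 0,"fingers": 50},
    {"wx": 0,"wy": 0,"wz": 0,"x": 0.8,"y": 0,"z": 0,"fingers": 50},
    {"wx": 0,"wy": 0,"wz": 0,"x": 0.8,"y": 0,"z": 0,"fingers": 50},
    {"wx": 0,"wy": 0,"wz": 0,"x": 0.8,"y": 0,"z": 0,"fingers": 50}
  ]
}}

```text
clock: 12.15
ee_pos: [0.5906, -0.2512, 0.0141]
eef_rot: [0.011, 0.707, -0.011, 0.707]
force: [-3.3, 0.8, 8.7]
grip_width: 0.686
```

Call:
{"op": "send_rows", "data": {
  "rows": [
    {"wx": 0,"wy": 0,"wz": 0,"x": 0,"y": 0,"z": 0,"fingers": 66},
    {"wx": 0,"wy": 0,"wz": 0,"x": 0,"y": 0,"z": 0,"fingers": 74},
    {"wx": 0,"wy": 0,"wz": 0,"x": 0,"y": 0,"z": 0,"fingers": 85},
    {"wx": 0,"wy": 0,"wz": 0,"x": 0,"y": 0,"z": 0,"fingers": 100},
    {"wx": 0,"wy": 0,"wz": 0,"x": 0,"y": 0,"z": 0,"fingers": 100}
  ]
}}

```text
clock: 12.65
ee_pos: [0.5906, -0.2511, 0.0128]
eef_rot: [0.011, 0.707, -0.011, 0.707]
force: [1.2, 0.0, 0.4]
grip_width: 0.998
```

Call:
{"op": "send_rows", "data": {
  "rows": [
    {"wx": 0,"wy": 0,"wz": 0,"x": -5,"y": 0,"z": 0,"fingers": 100},
    {"wx": 0,"wy": 0,"wz": 0,"x": -25,"y": 0,"z": 0,"fingers": 100},
    {"wx": 0,"wy": 0,"wz": 0,"x": -60,"y": 0,"z": 0,"fingers": 100},
    {"wx": 0,"wy": 0,"wz": 0,"x": -100,"y": 0,"z": 0,"fingers": 100},
    {"wx": 0,"wy": 0,"wz": 0,"x": -140,"y": 0,"z": 0,"fingers": 100}
  ]
}}

```text
clock: 13.15
ee_pos: [0.5903, -0.251, 0.1546]
eef_rot: [0.011, 0.707, -0.011, 0.707]
force: [1.6, -1.2, 0.1]
grip_width: 1.0
```

Call:
{"op": "send_rows", "data": {
  "rows": [
    {"wx": 0,"wy": 0,"wz": 0,"x": -10,"y": 0,"z": 12,"fingers": 100},
    {"wx": 0,"wy": 0,"wz": 0,"x": -20,"y": 0,"z": 30,"fingers": 100},
    {"wx": 0,"wy": 0,"wz": 0,"x": -40,"y": 0,"z": 50,"fingers": 100},
    {"wx": 0,"wy": 0,"wz": 0,"x": -40,"y": 0,"z": 60,"fingers": 100},
    {"wx": 0,"wy": 0,"wz": 0,"x": -40,"y": 0,"z": 60,"fingers": 100}
  ]
}}

```text
clock: 13.65
ee_pos: [0.652, -0.2523, 0.1938]
eef_rot: [0.011, 0.706, -0.011, 0.708]
force: [0.1, -0.1, -0.6]
grip_width: 1.002
```

Run:
```python
from h import *
import pickle
s=bot.sense(); print(s['ee_pos'],s['force'],s['grip_width'])
w=snap('wrist'); pickle.dump(w,open('w5.pkl','wb')); print(proj(w,[.5898,-.2513,.068]))
c=cloud(w); col=w['color'].astype(int)
hsv=cv2.cvtColor(w['color'],cv2.COLOR_RGB2HSV)
near=np.hypot(c[...,0]-.59,c[...,1]+.251)<.06
br=((hsv[...,0]<25)&(hsv[...,1]>90)&(hsv[...,2]>40)&near).astype(np.uint8)
v,u=np.where(br); print('box',u.min(),u.max(),v.min(),v.max())
for k in cv2.findContours(br,cv2.RETR_CCOMP,1)[0]:
    if len(k)>60: e=cv2.fitEllipse(k); print('ring',e,atz(w,*e[0],.045))
p=c[br>0]; top=p[p[:,2]>.038]; print('top z',np.percentile(p[:,2],[50,90,99]))
A=np.c_[top[:,:2]-[.59,-.251],np.ones(len(top))]; print('plane',np.linalg.lstsq(A,top[:,2],rcond=None)[0])
y=((hsv[...,0]>18)&(hsv[...,0]<38)&(hsv[...,1]>100)&(hsv[...,2]>90)&near&(c[...,0]<.562)); v,u=np.where(y); 
if len(u): print('tags',u.min(),u.max(),v.min(),v.max(),atz(w,(u.min()+u.max())/2,(v.min()+v.max())/2,.033))
save(w,'w5.png')
```

```text
[ 0.65202674 -0.25226767  0.19381496] [ 0.10218516 -0.06434244 -0.59808768] 1.001892383111749
[315.80905218 144.88530002]
box 276 356 87 184
ring ((315.97625732421875, 142.17454528808594), (79.09193420410156, 82.34446716308594), 179.28286743164062) [ 0.58879538 -0.25121356  0.045     ]
ring ((315.943603515625, 143.59771728515625), (41.31903839111328, 43.1866569519043), 178.26380920410156) [ 0.58978304 -0.25126746  0.045     ]
top z [0.04241806 0.0440162  0.04492599]
plane [0.0033629  0.00342605 0.04215866]
tags 299 328 87 91 [ 0.55206846 -0.25189218  0.033     ]
```

The toroid is home: its top is level at 44–45 mm, the core is centred on the stud at (.5898,-.2513), and yaw is about +0.9° against the chassis's roughly 0.6°. Now the pad.

Call:
{"op": "send_rows", "data": {
  "rows": [
    {"wx": 0,"wy": 0,"wz": 0,"x": 0,"y": 20,"z": -2,"fingers": 100},
    {"wx": 0,"wy": 0,"wz": 0,"x": 0,"y": 60,"z": -8,"fingers": 100},
    {"wx": 0,"wy": 0,"wz": 0,"x": 0,"y": 100,"z": -13,"fingers": 100},
    {"wx": 0,"wy": 0,"wz": 0,"x": 0,"y": 145,"z": -19,"fingers": 100},
    {"wx": 0,"wy": 0,"wz": 0,"x": 0,"y": 190,"z": -25,"fingers": 100}
  ]
}}

```text
clock: 14.2
ee_pos: [0.6295, -0.0617, 0.1925]
eef_rot: [0.011, 0.708, -0.011, 0.706]
force: [0.6, 0.7, 0.2]
grip_width: 0.996
```

Call:
{"op": "send_rows", "data": {
  "rows": [
    {"wx": 0.1,"wy": 0,"wz": 0,"x": 0,"y": 40,"z": -5,"fingers": 100},
    {"wx": 0.22,"wy": 0,"wz": 0,"x": 0,"y": 80,"z": -10,"fingers": 100},
    {"wx": 0.34,"wy": 0,"wz": 0,"x": 0,"y": 120,"z": -15,"fingers": 100},
    {"wx": 0.46,"wy": 0,"wz": 0,"x": 0,"y": 160,"z": -20,"fingers": 100},
    {"wx": 0.58,"wy": 0,"wz": 0,"x": 0,"y": 200,"z": -25,"fingers": 100}
  ]
}}

```text
clock: 14.7
ee_pos: [0.611, 0.1388, 0.1926]
eef_rot: [0.214, 0.674, -0.215, 0.673]
force: [0.5, 0.7, 0.6]
grip_width: 1.004
```

Run:
```python
from h import *
s=bot.sense(); print(s['ee_pos'],s['q'].round(2),R.from_quat(s['eef_rot']).as_matrix().round(3),rel([.596,.320,.12]))
```

```text
[0.61099634 0.13880519 0.1925661 ] [-0.05  0.77 -0.46  1.59  0.41  0.89  0.29] [[-0.002  0.578  0.816]
 [-0.001  0.816 -0.578]
 [-1.    -0.002 -0.001]] [  72.4  139.3 -116.9]
```

Call:
{"op": "send_rows", "data": {
  "rows": [
    {"wx": 0,"wy": 0,"wz": 0,"x": 5,"y": 25,"z": -21,"fingers": 100},
    {"wx": 0,"wy": 0,"wz": 0,"x": 20,"y": 55,"z": -47,"fingers": 100},
    {"wx": 0,"wy": 0,"wz": 0,"x": 40,"y": 85,"z": -72,"fingers": 100},
    {"wx": 0,"wy": 0,"wz": 0,"x": 58,"y": 115,"z": -98,"fingers": 100},
    {"wx": 0,"wy": 0,"wz": 0,"x": 72,"y": 139,"z": -117,"fingers": 100}
  ]
}}

```text
clock: 15.2
ee_pos: [0.594, 0.3211, 0.1195]
eef_rot: [0.211, 0.676, -0.212, 0.674]
force: [-0.0, 0.7, 0.6]
grip_width: 1.002
```

Call:
{"op": "send_rows", "data": {
  "rows": [
    {"wx": 0,"wy": 0,"wz": 0,"x": 0,"y": 0,"z": 0,"fingers": 100},
    {"wx": 0,"wy": 0,"wz": 0,"x": 0,"y": 0,"z": 0,"fingers": 100},
    {"wx": 0,"wy": 0,"wz": 0,"x": 0,"y": 0,"z": 0,"fingers": 100},
    {"wx": 0,"wy": 0,"wz": 0,"x": 0,"y": 0,"z": 0,"fingers": 100},
    {"wx": 0,"wy": 0,"wz": 0,"x": 0,"y": 0,"z": 0,"fingers": 100}
  ]
}}

```text
clock: 15.7
ee_pos: [0.5971, 0.3177, 0.1215]
eef_rot: [0.213, 0.674, -0.213, 0.675]
force: [-0.4, -0.2, 0.2]
grip_width: 0.998
```

Run:
```python
from h import *
import pickle
s=bot.sense(); print(s['ee_pos'])
w=snap('wrist'); pickle.dump(w,open('w6.pkl','wb')); save(w,'w6.png')
c=cloud(w); g=cv2.cvtColor(w['color'],cv2.COLOR_RGB2GRAY)
for n,q in(('pad',(.572,.337)),):
    near=np.hypot(c[...,0]-q[0],c[...,1]-q[1])<.045
    m=((g<62)&near&(c[...,2]<.02)).astype(np.uint8)
    for k in cv2.findContours(m,cv2.RETR_CCOMP,1)[0]:
        if len(k)>15: e=cv2.fitEllipse(k); P=atz(w,*e[0],.007); print(n,e,P,rel(P))
near=np.hypot(c[...,0]-.596,c[...,1]-.206)<.04
m=((g>110)&near&(c[...,2]<.03)).astype(np.uint8)
for k in cv2.findContours(m,cv2.RETR_CCOMP,1)[0]:
    if len(k)>15: e=cv2.fitEllipse(k); print('dish',e,atz(w,*e[0],.006))
```

```text
[0.59714089 0.31772521 0.12152649]
pad ((317.4512939453125, 190.64389038085938), (79.98365020751953, 81.10633087158203), 40.60828399658203) [0.5693564  0.33652596 0.007     ] [114.5  -0.9 -33.3]
pad ((316.84210205078125, 191.65223693847656), (14.45530891418457, 17.067974090576172), 132.39198303222656) [0.56966838 0.33581949 0.007     ] [114.5  -1.3 -32.6]
dish ((210.82615661621094, 342.6180725097656), (8.885690689086914, 19.491912841796875), 56.99741744995117) [0.61610961 0.20772364 0.006     ]
dish ((200.6393585205078, 297.2889404296875), (3.0288846492767334, 9.905858993530273), 116.90155029296875) [0.58390248 0.22485284 0.006     ]
dish ((168.50408935546875, 307.4017639160156), (15.733681678771973, 39.018211364746094), 45.939117431640625) [0.57672298 0.20096466 0.006     ]
```

Call:
{"op": "send_rows", "data": {
  "rows": [
    {"wx": 0,"wy": 0,"wz": 0,"x": 0,"y": -0.5,"z": -10,"fingers": 65},
    {"wx": 0,"wy": 0,"wz": 0,"x": 0,"y": -1,"z": -20,"fingers": 65},
    {"wx": 0,"wy": 0,"wz": 0,"x": 0,"y": -1,"z": -30,"fingers": 65},
    {"wx": 0,"wy": 0,"wz": 0,"x": 0,"y": -1,"z": -33,"fingers": 65},
    {"wx": 0,"wy": 0,"wz": 0,"x": 0,"y": -1,"z": -33,"fingers": 65}
  ]
}}

```text
clock: 16.25
ee_pos: [0.5678, 0.3385, 0.1211]
eef_rot: [0.212, 0.675, -0.212, 0.674]
force: [-0.2, -0.2, -0.2]
grip_width: 0.651
```

Call:
{"op": "send_rows", "data": {
  "rows": [
    {"wx": 0,"wy": 0,"wz": 0,"x": 10,"y": 0,"z": 0,"fingers": 65},
    {"wx": 0,"wy": 0,"wz": 0,"x": 20,"y": 0,"z": 0,"fingers": 65},
    {"wx": 0,"wy": 0,"wz": 0,"x": 30,"y": 0,"z": 0,"fingers": 65},
    {"wx": 0,"wy": 0,"wz": 0,"x": 30,"y": 0,"z": 0,"fingers": 65},
    {"wx": 0,"wy": 0,"wz": 0,"x": 30,"y": 0,"z": 0,"fingers": 65}
  ]
}}

```text
clock: 16.75
ee_pos: [0.5686, 0.3371, 0.0903]
eef_rot: [0.212, 0.675, -0.213, 0.674]
force: [-0.2, 0.0, -0.5]
grip_width: 0.648
```

```bash
cat > tip.py <<'E'
from h import *
s=bot.sense(); t=s['ee_pos']; M=R.from_quat(s['eef_rot']).as_matrix()
print(t,s['grip_width'],s['force'])
for n in('side','scene'):
    b=snap(n); c=cloud(b).reshape(-1,3); r=(c-t)@M   # tool coords
    g=r[(abs(r[:,2])<.014)&(abs(r[:,1])<.08)&(abs(r[:,1])>.02)&(r[:,0]<.03)&(r[:,0]>-.06)&(c[:,2]>.015)]
    for sg in(-1,1):
        f=g[g[:,1]*sg>0]
        if len(f)>4: print(n,sg,len(f),'tool x max pct (mm)',(np.percentile(f[:,0],[90,97,100])*1000).round(1),'|y|',(np.percentile(f[:,1],[2,98])*1000).round(1))
E
python3 tip.py; python3 -c "
from h import *
print(rel([.5695,.3363,.007]))"
```

```text
[0.56863467 0.33712012 0.09031888] 0.647638968448486 [-0.20361203  0.01639221 -0.47929252]
side -1 321 tool x max pct (mm) [-15.8  -9.4  -3.7] |y| [-55.9 -26.5]
side 1 335 tool x max pct (mm) [-17.7 -12.5  -6.6] |y| [28.7 57.5]
scene -1 82 tool x max pct (mm) [-10.4  -6.9  -5. ] |y| [-32.5 -25.2]
scene 1 119 tool x max pct (mm) [-15.   -9.6  -6. ] |y| [29.3 60.8]
[84.2 -0.9  1.1]
```

Call:
{"op": "send_rows", "data": {
  "rows": [
    {"wx": 0,"wy": 0,"wz": 0,"x": 10,"y": -0.9,"z": 0.8,"fingers": 73},
    {"wx": 0,"wy": 0,"wz": 0,"x": 30,"y": -0.9,"z": 0.8,"fingers": 73},
    {"wx": 0,"wy": 0,"wz": 0,"x": 50,"y": -0.9,"z": 0.8,"fingers": 73},
    {"wx": 0,"wy": 0,"wz": 0,"x": 65,"y": -0.9,"z": 0.8,"fingers": 73},
    {"wx": 0,"wy": 0,"wz": 0,"x": 72,"y": -0.9,"z": 0.8,"fingers": 73}
  ]
}}

```text
clock: 17.35
ee_pos: [0.5681, 0.3355, 0.0172]
eef_rot: [0.212, 0.675, -0.213, 0.674]
force: [0.8, -1.1, 0.6]
grip_width: 0.733
```

Call:
{"op": "send_rows", "data": {
  "rows": [
    {"wx": 0,"wy": 0,"wz": 0,"x": 5,"y": 0,"z": 0,"fingers": 73},
    {"wx": 0,"wy": 0,"wz": 0,"x": 10,"y": 0,"z": 0,"fingers": 73},
    {"wx": 0,"wy": 0,"wz": 0,"x": 14,"y": 0,"z": 0,"fingers": 73},
    {"wx": 0,"wy": 0,"wz": 0,"x": 16,"y": 0,"z": 0,"fingers": 73},
    {"wx": 0,"wy": 0,"wz": 0,"x": 16,"y": 0,"z": 0,"fingers": 73}
  ]
}}

```text
clock: 17.85
ee_pos: [0.569, 0.3362, 0.003]
eef_rot: [0.213, 0.674, -0.213, 0.674]
force: [-0.2, -0.5, -0.3]
grip_width: 0.725
```

```bash
python3 -c "
from h import *
print(bot.sense()['ee_pos'],bot.sense()['force'],rel([.5695,.3363,-.0015]))"
```

```text
[0.568979   0.3362272  0.00304859] [-0.20059373 -0.46674628 -0.28207547] [4.5 0.4 0.4]
```

Call:
{"op": "send_rows", "data": {
  "rows": [
    {"wx": 0,"wy": 0,"wz": 0,"x": 2,"y": 0.4,"z": 0.4,"fingers": 73},
    {"wx": 0,"wy": 0,"wz": 0,"x": 4,"y": 0.4,"z": 0.4,"fingers": 73},
    {"wx": 0,"wy": 0,"wz": 0,"x": 4.5,"y": 0.4,"z": 0.4,"fingers": 73},
    {"wx": 0,"wy": 0,"wz": 0,"x": 4.5,"y": 0.4,"z": 0.4,"fingers": 73},
    {"wx": 0,"wy": 0,"wz": 0,"x": 4.5,"y": 0.4,"z": 0.4,"fingers": 73}
  ]
}}

```text
clock: 18.35
ee_pos: [0.5695, 0.3364, -0.0014]
eef_rot: [0.213, 0.674, -0.213, 0.674]
force: [1.0, 0.1, -0.6]
grip_width: 0.729
```

Call:
{"op": "send_rows", "data": {
  "rows": [
    {"wx": 0,"wy": 0,"wz": 0,"x": 0,"y": 0,"z": 0,"fingers": 66},
    {"wx": 0,"wy": 0,"wz": 0,"x": 0,"y": 0,"z": 0,"fingers": 60},
    {"wx": 0,"wy": 0,"wz": 0,"x": 0,"y": 0,"z": 0,"fingers": 55},
    {"wx": 0,"wy": 0,"wz": 0,"x": 0,"y": 0,"z": 0,"fingers": 55},
    {"wx": 0,"wy": 0,"wz": 0,"x": 0,"y": 0,"z": 0,"fingers": 55}
  ],
  "newtons": 40
}}

```text
clock: 18.85
ee_pos: [0.5696, 0.3365, -0.0007]
eef_rot: [0.213, 0.674, -0.213, 0.675]
force: [-0.8, -0.5, 5.5]
grip_width: 0.603
```

Call:
{"op": "send_rows", "data": {
  "rows": [
    {"wx": 0,"wy": 0,"wz": 0,"x": -5,"y": 0,"z": 0,"fingers": 55},
    {"wx": 0,"wy": 0,"wz": 0,"x": -15,"y": 0,"z": 0,"fingers": 55},
    {"wx": 0,"wy": 0,"wz": 0,"x": -35,"y": 0,"z": 0,"fingers": 55},
    {"wx": 0,"wy": 0,"wz": 0,"x": -65,"y": 0,"z": 0,"fingers": 55},
    {"wx": 0,"wy": 0,"wz": 0,"x": -95,"y": 0,"z": 0,"fingers": 55}
  ]
}}

```text
clock: 19.35
ee_pos: [0.5693, 0.3362, 0.0948]
eef_rot: [0.212, 0.674, -0.213, 0.674]
force: [0.5, 0.8, 0.2]
grip_width: 0.599
```

Call:
{"op": "send_rows", "data": {
  "rows": [
    {"wx": 0,"wy": 0,"wz": 0,"x": -30,"y": 0,"z": 0,"fingers": 55},
    {"wx": 0,"wy": 0,"wz": 0,"x": -65,"y": 0,"z": 0,"fingers": 55},
    {"wx": 0,"wy": 0,"wz": 0,"x": -90,"y": 0,"z": 0,"fingers": 55},
    {"wx": 0,"wy": 0,"wz": 0,"x": -100,"y": 0,"z": 0,"fingers": 55},
    {"wx": 0,"wy": 0,"wz": 0,"x": -100,"y": 0,"z": 0,"fingers": 55}
  ]
}}

```text
clock: 19.85
ee_pos: [0.5702, 0.3368, 0.1952]
eef_rot: [0.214, 0.674, -0.212, 0.675]
force: [-0.1, 0.4, -1.6]
grip_width: 0.595
```

```bash
cat > held.py <<'E'
from h import *
import sys
s=bot.sense(); t=s['ee_pos']; M=R.from_quat(s['eef_rot']).as_matrix(); print(t,s['grip_width'],s['force'])
w=snap('wrist'); save(w,sys.argv[1])
for n,b in(('wrist',w),('scene',snap('scene')),('side',snap('side'))):
    c=cloud(b); r=(c-t)@M*1000
    m=(np.hypot(r[...,1],r[...,2])<23)&(r[...,0]>-25)&(r[...,0]<15)
    p=r[m]
    if len(p)>20:
        A=np.c_[p[:,1:],np.ones(len(p))]; k=np.linalg.lstsq(A,p[:,0],rcond=None)[0]; res=p[:,0]-A@k
        k=np.linalg.lstsq(A[abs(res)<2],p[abs(res)<2,0],rcond=None)[0]
        print(n,len(p),'x = %.3f y + %.3f z + %.1f'%tuple(k),'median',np.median(p[:,0]),'bbox yz',p[:,1:].min(0).round(),p[:,1:].max(0).round())
E
python3 held.py w7.png
```

```text
[0.57015778 0.33684996 0.19516724] 0.5951887347764561 [-0.05707187  0.43742337 -1.60425903]
wrist 9869 x = 0.001 y + 0.001 z + -6.8 median -6.790267423312429 bbox yz [-23. -23.] [23. 23.]
scene 206 x = -0.002 y + -0.011 z + -5.5 median -5.577251013408281 bbox yz [-21. -13.] [19. 22.]
side 557 x = 0.002 y + 0.005 z + -5.0 median -4.973807714953452 bbox yz [-23. -23.] [23. 23.]
```

View pics/w7.png

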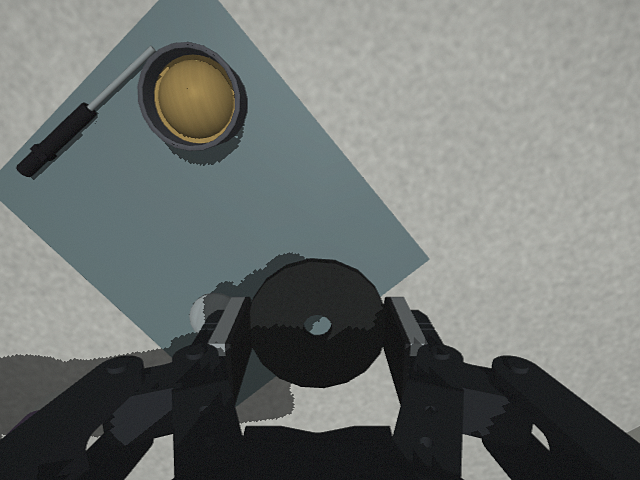

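The pad is held flat and centred, with its bore at about (318,325) in the wrist view. Carrying it to the stud.

Call:
{"op": "send_rows", "data": {
  "rows": [
    {"wx": 0,"wy": 0,"wz": 0,"x": 0,"y": -16,"z": 12,"fingers": 55},
    {"wx": 0,"wy": 0,"wz": 0,"x": 0,"y": -48,"z": 36,"fingers": 55},
    {"wx": 0,"wy": 0,"wz": 0,"x": 0,"y": -84,"z": 64,"fingers": 55},
    {"wx": 0,"wy": 0,"wz": 0,"x": 0,"y": -120,"z": 91,"fingers": 55},
    {"wx": 0,"wy": 0,"wz": 0,"x": 0,"y": -156,"z": 119,"fingers": 55}
  ]
}}

```text
clock: 20.5
ee_pos: [0.5764, 0.1383, 0.1918]
eef_rot: [0.212, 0.675, -0.213, 0.674]
force: [0.5, -0.2, 0.6]
grip_width: 0.598
```

Call:
{"op": "send_rows", "data": {
  "rows": [
    {"wx": 0,"wy": 0,"wz": 0,"x": 0,"y": -32,"z": 24,"fingers": 55},
    {"wx": 0,"wy": 0,"wz": 0,"x": 0,"y": -64,"z": 48,"fingers": 55},
    {"wx": 0,"wy": 0,"wz": 0,"x": 0,"y": -96,"z": 73,"fingers": 55},
    {"wx": 0,"wy": 0,"wz": 0,"x": 0,"y": -128,"z": 97,"fingers": 55},
    {"wx": 0,"wy": 0,"wz": 0,"x": 0,"y": -158,"z": 120,"fingers": 55}
  ]
}}

```text
clock: 21.0
ee_pos: [0.584, -0.0602, 0.1918]
eef_rot: [0.212, 0.675, -0.213, 0.673]
force: [0.3, 0.1, 0.0]
grip_width: 0.597
```

Call:
{"op": "send_rows", "data": {
  "rows": [
    {"wx": -0.12,"wy": 0,"wz": 0,"x": 0,"y": -35,"z": 27,"fingers": 55},
    {"wx": -0.24,"wy": 0,"wz": 0,"x": 0,"y": -72,"z": 55,"fingers": 55},
    {"wx": -0.36,"wy": 0,"wz": 0,"x": 0,"y": -110,"z": 83,"fingers": 55},
    {"wx": -0.48,"wy": 0,"wz": 0,"x": 0,"y": -140,"z": 106,"fingers": 55},
    {"wx": -0.59,"wy": 0,"wz": 0,"x": 0,"y": -154,"z": 117,"fingers": 55}
  ]
}}

```text
clock: 21.5
ee_pos: [0.5906, -0.2571, 0.191]
eef_rot: [0.007, 0.708, -0.009, 0.706]
force: [-0.2, 0.1, -1.2]
grip_width: 0.598
```

Call:
{"op": "send_rows", "data": {
  "rows": [
    {"wx": 0,"wy": 0,"wz": 0,"x": 10,"y": 0,"z": 0,"fingers": 55},
    {"wx": 0,"wy": 0,"wz": 0,"x": 30,"y": 0,"z": 0,"fingers": 55},
    {"wx": 0,"wy": 0,"wz": 0,"x": 60,"y": 0,"z": 0,"fingers": 55},
    {"wx": 0,"wy": 0,"wz": 0,"x": 70,"y": 0,"z": 0,"fingers": 55},
    {"wx": 0,"wy": 0,"wz": 0,"x": 70,"y": 0,"z": 0,"fingers": 55}
  ]
}}

```text
clock: 22.0
ee_pos: [0.591, -0.2493, 0.121]
eef_rot: [0.008, 0.709, -0.006, 0.705]
force: [0.3, -0.4, 0.2]
grip_width: 0.602
```

```bash
cat > bore.py <<'E'
from h import *
import sys
off=float(sys.argv[1]) # top height above TCP, m
s=bot.sense(); t=s['ee_pos']; print(t,s['grip_width'],s['force'],'stud rel',rel([.5898,-.2513,.068]))
w=snap('wrist'); c=cloud(w); M=R.from_quat(s['eef_rot']).as_matrix(); r=(c-t)@M*1000
m=((np.hypot(r[...,1],r[...,2])<40)&(abs(r[...,0]+off*1000)<4)).astype(np.uint8)
for k in cv2.findContours(m,cv2.RETR_CCOMP,1)[0]:
    if len(k)>12 : e=cv2.fitEllipse(k); print('contour',len(k),np.round(e[0],1),np.round(e[1],1),rel(atz(w,*e[0],t[2]+off)))
hole=(np.hypot(r[...,1],r[...,2])<9)&(r[...,0]>-off*1000+6); v,u=np.where(hole)
if len(u): print('hole px',len(u),u.min(),u.max(),v.min(),v.max())
E
python3 bore.py .0068
```

```text
[ 0.59104806 -0.24933641  0.12098555] 0.6022197503724301 [ 0.31700726 -0.41537108  0.19733159] stud rel [53.  -2.1 -0.9]
contour 18 [415.7 310.8] [2. 8.] [-5.  37.5 -7.9]
contour 22 [218.7 311.1] [2.7 8.9] [ -5.1 -36.7  -7.8]
contour 502 [317.6 321.9] [126.1 152.3] [-5.1  0.5 -3.3]
contour 74 [317.6 324.9] [21.8 28. ] [-5.1  0.5 -2. ]
hole px 368 302 332 243 259
```

Call:
{"op": "send_rows", "data": {
  "rows": [
    {"wx": 0,"wy": 0,"wz": 0,"x": 5,"y": -1.5,"z": 0.4,"fingers": 55},
    {"wx": 0,"wy": 0,"wz": 0,"x": 18,"y": -2.5,"z": 0.4,"fingers": 55},
    {"wx": 0,"wy": 0,"wz": 0,"x": 32,"y": -2.5,"z": 0.4,"fingers": 55},
    {"wx": 0,"wy": 0,"wz": 0,"x": 42,"y": -2.5,"z": 0.4,"fingers": 55},
    {"wx": 0,"wy": 0,"wz": 0,"x": 45,"y": -2.5,"z": 0.4,"fingers": 55}
  ]
}}

```text
clock: 22.55
ee_pos: [0.5918, -0.2535, 0.0766]
eef_rot: [0.008, 0.708, -0.007, 0.706]
force: [-0.5, -0.6, -0.7]
grip_width: 0.599
```

Call:
{"op": "send_rows", "data": {
  "rows": [
    {"wx": 0,"wy": 0,"wz": 0,"x": 0,"y": 0,"z": 0,"fingers": 55},
    {"wx": 0,"wy": 0,"wz": 0,"x": 0,"y": 0,"z": 0,"fingers": 55},
    {"wx": 0,"wy": 0,"wz": 0,"x": 0,"y": 0,"z": 0,"fingers": 55},
    {"wx": 0,"wy": 0,"wz": 0,"x": 0,"y": 0,"z": 0,"fingers": 55},
    {"wx": 0,"wy": 0,"wz": 0,"x": 0,"y": 0,"z": 0,"fingers": 55}
  ]
}}

```text
clock: 23.05
ee_pos: [0.5933, -0.2538, 0.0789]
eef_rot: [0.007, 0.707, -0.007, 0.707]
force: [1.4, 0.2, -1.0]
grip_width: 0.601
```

```bash
python3 bore.py .0068; python3 -c "
from h import *
print(R.from_quat(bot.sense()['eef_rot']).as_matrix().round(4))"
```

```text
[ 0.59327942 -0.25381062  0.07885655] 0.6006088051594318 [ 1.3529435   0.20388042 -0.96388373] stud rel [10.9  2.4 -3.5]
contour 17 [415.2 310.5] [0. 1.] [-6.9 36.9 -6.7]
contour 20 [218.7 310.7] [1.8 9.9] [ -6.8 -37.1  -6.6]
contour 515 [317.4 321.8] [126.  153.2] [-6.8  0.  -2. ]
contour 80 [317.7 325. ] [22.3 27.9] [-6.8  0.2 -0.6]
[[ 5.000e-04  2.080e-02  9.998e-01]
 [-2.000e-04  9.998e-01 -2.080e-02]
 [-1.000e+00 -2.000e-04  5.000e-04]]
```

Call:
{"op": "send_rows", "data": {
  "rows": [
    {"wx": 0,"wy": 0,"wz": 0,"x": 0,"y": 1,"z": -1.2,"fingers": 55},
    {"wx": 0,"wy": 0,"wz": 0,"x": 0,"y": 2.3,"z": -2.7,"fingers": 55},
    {"wx": 0,"wy": 0,"wz": 0,"x": 2,"y": 2.3,"z": -2.7,"fingers": 55},
    {"wx": 0,"wy": 0,"wz": 0,"x": 4,"y": 2.3,"z": -2.7,"fingers": 55},
    {"wx": 0,"wy": 0,"wz": 0,"x": 6,"y": 2.3,"z": -2.7,"fingers": 55}
  ]
}}

```text
clock: 23.6
ee_pos: [0.5904, -0.2514, 0.0723]
eef_rot: [0.007, 0.707, -0.007, 0.707]
force: [0.2, 0.2, 0.1]
grip_width: 0.597
```

Call:
{"op": "send_rows", "data": {
  "rows": [
    {"wx": 0,"wy": 0,"wz": 0,"x": 1,"y": 0,"z": 0,"fingers": 55},
    {"wx": 0,"wy": 0,"wz": 0,"x": 2,"y": 0,"z": 0,"fingers": 55},
    {"wx": 0,"wy": 0,"wz": 0,"x": 3,"y": 0,"z": 0,"fingers": 55},
    {"wx": 0,"wy": 0,"wz": 0,"x": 4,"y": 0,"z": 0,"fingers": 55},
    {"wx": 0,"wy": 0,"wz": 0,"x": 5,"y": 0,"z": 0,"fingers": 55}
  ]
}}

```text
clock: 24.1
ee_pos: [0.5905, -0.2514, 0.0675]
eef_rot: [0.007, 0.707, -0.007, 0.707]
force: [-0.9, -0.4, 0.1]
grip_width: 0.598
```

Call:
{"op": "send_rows", "data": {
  "rows": [
    {"wx": 0,"wy": 0,"wz": 0,"x": 1,"y": 0,"z": 0,"fingers": 55},
    {"wx": 0,"wy": 0,"wz": 0,"x": 2,"y": 0,"z": 0,"fingers": 55},
    {"wx": 0,"wy": 0,"wz": 0,"x": 3,"y": 0,"z": 0,"fingers": 55},
    {"wx": 0,"wy": 0,"wz": 0,"x": 4,"y": 0,"z": 0,"fingers": 55},
    {"wx": 0,"wy": 0,"wz": 0,"x": 5,"y": 0,"z": 0,"fingers": 55}
  ]
}}

```text
clock: 24.6
ee_pos: [0.5904, -0.2513, 0.0624]
eef_rot: [0.007, 0.707, -0.007, 0.707]
force: [0.4, -0.4, -0.3]
grip_width: 0.601
```

Call:
{"op": "send_rows", "data": {
  "rows": [
    {"wx": 0,"wy": 0,"wz": 0,"x": 1,"y": 0,"z": 0,"fingers": 55},
    {"wx": 0,"wy": 0,"wz": 0,"x": 2,"y": 0,"z": 0,"fingers": 55},
    {"wx": 0,"wy": 0,"wz": 0,"x": 3,"y": 0,"z": 0,"fingers": 55},
    {"wx": 0,"wy": 0,"wz": 0,"x": 4,"y": 0,"z": 0,"fingers": 55},
    {"wx": 0,"wy": 0,"wz": 0,"x": 4,"y": 0,"z": 0,"fingers": 55}
  ]
}}

```text
clock: 25.1
ee_pos: [0.5903, -0.2513, 0.0583]
eef_rot: [0.007, 0.707, -0.007, 0.707]
force: [0.7, 0.6, 0.1]
grip_width: 0.599
```

Call:
{"op": "send_rows", "data": {
  "rows": [
    {"wx": 0,"wy": 0,"wz": 0,"x": 2,"y": 0,"z": 0,"fingers": 55},
    {"wx": 0,"wy": 0,"wz": 0,"x": 5,"y": 0,"z": 0,"fingers": 55},
    {"wx": 0,"wy": 0,"wz": 0,"x": 8,"y": 0,"z": 0,"fingers": 55},
    {"wx": 0,"wy": 0,"wz": 0,"x": 10,"y": 0,"z": 0,"fingers": 55},
    {"wx": 0,"wy": 0,"wz": 0,"x": 12,"y": 0,"z": 0,"fingers": 55}
  ]
}}

```text
clock: 25.6
ee_pos: [0.5904, -0.2513, 0.0462]
eef_rot: [0.007, 0.707, -0.007, 0.707]
force: [0.4, 0.8, -0.4]
grip_width: 0.599
```

Call:
{"op": "send_rows", "data": {
  "rows": [
    {"wx": 0,"wy": 0,"wz": 0,"x": 0.6,"y": 0,"z": 0,"fingers": 55},
    {"wx": 0,"wy": 0,"wz": 0,"x": 1.2,"y": 0,"z": 0,"fingers": 55},
    {"wx": 0,"wy": 0,"wz": 0,"x": 1.8,"y": 0,"z": 0,"fingers": 55},
    {"wx": 0,"wy": 0,"wz": 0,"x": 2.2,"y": 0,"z": 0,"fingers": 55},
    {"wx": 0,"wy": 0,"wz": 0,"x": 2.5,"y": 0,"z": 0,"fingers": 55}
  ]
}}

```text
clock: 26.1
ee_pos: [0.5905, -0.2514, 0.0441]
eef_rot: [0.007, 0.707, -0.007, 0.707]
force: [0.8, 0.2, 0.1]
grip_width: 0.598
```

Call:
{"op": "send_rows", "data": {
  "rows": [
    {"wx": 0,"wy": 0,"wz": 0,"x": 0.3,"y": 0,"z": 0,"fingers": 55},
    {"wx": 0,"wy": 0,"wz": 0,"x": 0.6,"y": 0,"z": 0,"fingers": 55},
    {"wx": 0,"wy": 0,"wz": 0,"x": 0.9,"y": 0,"z": 0,"fingers": 55},
    {"wx": 0,"wy": 0,"wz": 0,"x": 1.2,"y": 0,"z": 0,"fingers": 55},
    {"wx": 0,"wy": 0,"wz": 0,"x": 1.2,"y": 0,"z": 0,"fingers": 55}
  ]
}}

```text
clock: 26.6
ee_pos: [0.5904, -0.2513, 0.0428]
eef_rot: [0.007, 0.707, -0.007, 0.707]
force: [0.5, 0.3, -0.8]
grip_width: 0.6
```

Call:
{"op": "send_rows", "data": {
  "rows": [
    {"wx": 0,"wy": 0,"wz": 0,"x": 0.3,"y": 0,"z": 0,"fingers": 55},
    {"wx": 0,"wy": 0,"wz": 0,"x": 0.6,"y": 0,"z": 0,"fingers": 55},
    {"wx": 0,"wy": 0,"wz": 0,"x": 0.8,"y": 0,"z": 0,"fingers": 55},
    {"wx": 0,"wy": 0,"wz": 0,"x": 1,"y": 0,"z": 0,"fingers": 55},
    {"wx": 0,"wy": 0,"wz": 0,"x": 1,"y": 0,"z": 0,"fingers": 55}
  ]
}}

```text
clock: 27.1
ee_pos: [0.5905, -0.2513, 0.0423]
eef_rot: [0.007, 0.707, -0.007, 0.707]
force: [-2.0, -0.3, 4.2]
grip_width: 0.599
```

Call:
{"op": "send_rows", "data": {
  "rows": [
    {"wx": 0,"wy": 0,"wz": 0,"x": 0.2,"y": 0,"z": 0,"fingers": 55},
    {"wx": 0,"wy": 0,"wz": 0,"x": 0.4,"y": 0,"z": 0,"fingers": 55},
    {"wx": 0,"wy": 0,"wz": 0,"x": 0.6,"y": 0,"z": 0,"fingers": 55},
    {"wx": 0,"wy": 0,"wz": 0,"x": 0.8,"y": 0,"z": 0,"fingers": 55},
    {"wx": 0,"wy": 0,"wz": 0,"x": 0.8,"y": 0,"z": 0,"fingers": 55}
  ]
}}

```text
clock: 27.6
ee_pos: [0.5905, -0.2514, 0.0422]
eef_rot: [0.007, 0.707, -0.008, 0.707]
force: [-3.1, -0.0, 10.4]
grip_width: 0.6
```

Call:
{"op": "send_rows", "data": {
  "rows": [
    {"wx": 0,"wy": 0,"wz": 0,"x": 0,"y": 0,"z": 0,"fingers": 64},
    {"wx": 0,"wy": 0,"wz": 0,"x": 0,"y": 0,"z": 0,"fingers": 72},
    {"wx": 0,"wy": 0,"wz": 0,"x": 0,"y": 0,"z": 0,"fingers": 80},
    {"wx": 0,"wy": 0,"wz": 0,"x": -5,"y": 0,"z": 0,"fingers": 85},
    {"wx": 0,"wy": 0,"wz": 0,"x": -20,"y": 0,"z": 0,"fingers": 85}
  ]
}}

```text
clock: 28.1
ee_pos: [0.5892, -0.2511, 0.0602]
eef_rot: [0.008, 0.708, -0.007, 0.706]
force: [-0.5, 0.4, 0.3]
grip_width: 0.851
```

Call:
{"op": "send_rows", "data": {
  "rows": [
    {"wx": 0,"wy": 0,"wz": 0,"x": -25,"y": 0,"z": 0,"fingers": 85},
    {"wx": 0,"wy": 0,"wz": 0,"x": -60,"y": 0,"z": 0,"fingers": 85},
    {"wx": 0,"wy": 0,"wz": 0,"x": -95,"y": 0,"z": 5,"fingers": 85},
    {"wx": 0,"wy": 0,"wz": 0,"x": -125,"y": 0,"z": 25,"fingers": 85},
    {"wx": 0,"wy": 0,"wz": 0,"x": -130,"y": 0,"z": 45,"fingers": 85}
  ]
}}

```text
clock: 28.6
ee_pos: [0.6384, -0.2526, 0.1974]
eef_rot: [0.007, 0.704, -0.008, 0.71]
force: [0.7, -0.2, -0.1]
grip_width: 0.847
```

Call:
{"op": "send_rows", "data": {
  "rows": [
    {"wx": 0,"wy": 0,"wz": 0,"x": 0,"y": 0,"z": 5,"fingers": 85},
    {"wx": 0,"wy": 0,"wz": 0,"x": 0,"y": 0,"z": 10,"fingers": 85},
    {"wx": 0,"wy": 0,"wz": 0,"x": 0,"y": 0,"z": 15,"fingers": 85},
    {"wx": 0,"wy": 0,"wz": 0,"x": 0,"y": 0,"z": 15,"fingers": 85},
    {"wx": 0,"wy": 0,"wz": 0,"x": 0,"y": 0,"z": 15,"fingers": 85}
  ]
}}

```text
clock: 29.1
ee_pos: [0.6496, -0.2527, 0.1903]
eef_rot: [0.007, 0.708, -0.007, 0.707]
force: [-0.2, -0.0, -0.5]
grip_width: 0.855
```

```bash
cat > stack.py <<'E'
from h import *
import sys,pickle
s=bot.sense(); print(s['ee_pos'],s['grip_width'],s['force'])
w=snap('wrist'); save(w,sys.argv[1]); c=cloud(w); z=float(sys.argv[2])
rr=np.hypot(c[...,0]-.5898,c[...,1]+.2513)
for lo,hi in((.007,.014),(.014,.020),(.020,.025),(.028,.031)):
    p=c[(rr>lo)&(rr<hi)&(c[...,2]>.03)]
    if len(p)>10:
        A=np.c_[p[:,:2]-[.5898,-.2513],np.ones(len(p))]; k=np.linalg.lstsq(A,p[:,2],rcond=None)[0]; print(lo,hi,len(p),'z med %.4f'%np.median(p[:,2]),'tilt',k[:2].round(3))
m=((rr<.035)&(abs(c[...,2]-z)<.0025)).astype(np.uint8)
for k in cv2.findContours(m,cv2.RETR_EXTERNAL,1)[0]:
    if len(k)>60: e=cv2.fitEllipse(k); print(e,atz(w,*e[0],z))
E
python3 stack.py w8.png .050
```

```text
[ 0.64962747 -0.25266088  0.19029803] 0.8547380428248943 [-0.19488881 -0.01769432 -0.49545096]
0.007 0.014 971 z med 0.0492 tilt [-0.001 -0.002]
0.014 0.02 1335 z med 0.0493 tilt [-0.002  0.001]
0.02 0.025 1469 z med 0.0493 tilt [-0.002 -0.   ]
0.028 0.031 529 z med 0.0380 tilt [0.013 0.009]
((317.55340576171875, 148.97500610351562), (75.07025909423828, 77.18167877197266), 178.9556427001953) [ 0.59016562 -0.25114765  0.05      ]
```

The pad is home: flat at 49.3 mm with tilt ≤0.002, centred. Now the steel dish.

Call:
{"op": "send_rows", "data": {
  "rows": [
    {"wx": 0,"wy": 0,"wz": 0,"x": 0,"y": 15,"z": -1,"fingers": 85},
    {"wx": 0,"wy": 0,"wz": 0,"x": 0,"y": 50,"z": -3,"fingers": 85},
    {"wx": 0,"wy": 0,"wz": 0,"x": 0,"y": 90,"z": -6,"fingers": 85},
    {"wx": 0,"wy": 0,"wz": 0,"x": 0,"y": 132,"z": -9,"fingers": 85},
    {"wx": 0,"wy": 0,"wz": 0,"x": 0,"y": 175,"z": -11,"fingers": 85}
  ]
}}

```text
clock: 29.65
ee_pos: [0.6421, -0.0748, 0.1912]
eef_rot: [0.007, 0.707, -0.007, 0.707]
force: [0.3, 0.5, 0.0]
grip_width: 0.849
```

Call:
{"op": "send_rows", "data": {
  "rows": [
    {"wx": 0,"wy": 0,"wz": 0,"x": 0,"y": 42,"z": -2,"fingers": 85},
    {"wx": 0,"wy": 0,"wz": 0,"x": 0,"y": 84,"z": -5,"fingers": 85},
    {"wx": 0,"wy": 0,"wz": 0,"x": 0,"y": 126,"z": -8,"fingers": 85},
    {"wx": 0,"wy": 0,"wz": 0,"x": 0,"y": 165,"z": -10,"fingers": 85},
    {"wx": 0,"wy": 0,"wz": 0,"x": 0,"y": 200,"z": -12,"fingers": 85}
  ]
}}

```text
clock: 30.15
ee_pos: [0.6338, 0.1265, 0.1914]
eef_rot: [0.007, 0.707, -0.006, 0.707]
force: [1.3, 0.4, 0.1]
grip_width: 0.848
```

Call:
{"op": "send_rows", "data": {
  "rows": [
    {"wx": 0,"wy": 0,"wz": 0,"x": 10,"y": 30,"z": 0,"fingers": 74},
    {"wx": 0,"wy": 0,"wz": 0,"x": 30,"y": 60,"z": -1,"fingers": 74},
    {"wx": 0,"wy": 0,"wz": 0,"x": 50,"y": 80,"z": -3,"fingers": 74},
    {"wx": 0,"wy": 0,"wz": 0,"x": 65,"y": 84,"z": -4,"fingers": 74},
    {"wx": 0,"wy": 0,"wz": 0,"x": 70,"y": 84,"z": -4,"fingers": 74}
  ]
}}

```text
clock: 30.65
ee_pos: [0.631, 0.2072, 0.1192]
eef_rot: [0.006, 0.708, -0.007, 0.706]
force: [0.2, -0.9, -0.3]
grip_width: 0.737
```

Call:
{"op": "send_rows", "data": {
  "rows": [
    {"wx": 0,"wy": 0,"wz": 0,"x": 0,"y": 0,"z": 0,"fingers": 74},
    {"wx": 0,"wy": 0,"wz": 0,"x": 0,"y": 0,"z": 0,"fingers": 74},
    {"wx": 0,"wy": 0,"wz": 0,"x": 0,"y": 0,"z": 0,"fingers": 74},
    {"wx": 0,"wy": 0,"wz": 0,"x": 0,"y": 0,"z": 0,"fingers": 74},
    {"wx": 0,"wy": 0,"wz": 0,"x": 0,"y": 0,"z": 0,"fingers": 74}
  ]
}}

```text
clock: 31.15
ee_pos: [0.6333, 0.2065, 0.1216]
eef_rot: [0.008, 0.707, -0.008, 0.707]
force: [0.5, 0.0, -0.6]
grip_width: 0.742
```

```bash
cat > dish.py <<'E'
from h import *
s=bot.sense(); print(s['ee_pos'],s['q'].round(2),s['force'])
w=snap('wrist'); save(w,'w9.png'); c=cloud(w); col=w['color'].astype(int)
rr=np.hypot(c[...,0]-.597,c[...,1]-.207)<.035
hsv=cv2.cvtColor(w['color'],cv2.COLOR_RGB2HSV)
v,u=np.where(rr); print('region',u.min(),u.max(),v.min(),v.max(),proj(w,[.597,.207,.006]))
print('sat/val at centre area',np.percentile(hsv[rr][:,1],[5,25,50,75,95]),np.percentile(hsv[rr][:,2],[5,25,50,75,95]))
for name,m in(('lowsat',rr&(hsv[...,1]<35)),('high',rr&(c[...,2]>.0042)&(c[...,2]<.02))):
    m=m.astype(np.uint8)
    for k in cv2.findContours(m,cv2.RETR_CCOMP,1)[0]:
        if len(k)>25: e=cv2.fitEllipse(k); P=atz(w,*e[0],.006); print(name,len(k),np.round(e[0]+e[1],1),P.round(4),rel(P))
E
python3 dish.py
```

```text
[0.63332313 0.20649573 0.12160622] [-0.09  0.93 -0.58  1.51  0.6   0.88  0.68] [ 0.51632213  0.01721171 -0.56423221]
region 156 478 131 479 [316.73314375 186.51611885]
sat/val at centre area [11. 19. 36. 46. 75.] [ 17.  21.  24. 110. 139.]
lowsat 29 [191.9 477.3   3.7  10. ] [0.8344 0.0989 0.006 ] [ 115.6 -103.4  203.3]
lowsat 33 [349.5 477.1   6.9   7.7] [0.837  0.2289 0.006 ] [115.6  26.6 203.2]
lowsat 35 [259.1 475.8   4.7   9. ] [0.834  0.1544 0.006 ] [115.6 -48.  201.8]
lowsat 29 [182.5 471.3   6.    9.8] [0.828  0.0919 0.006 ] [ 115.6 -110.6  197.1]
lowsat 40 [166.5 466.7   7.7  10.7] [0.8231 0.0793 0.006 ] [ 115.6 -123.2  192.4]
lowsat 26 [348.6 457.5   4.2   9.5] [0.817  0.2281 0.006 ] [115.6  25.4 183.2]
lowsat 306 [228.3 470.7  23.5  41.2] [0.8283 0.1295 0.006 ] [115.6 -73.  196.6]
lowsat 41 [260.  444.9   5.5  11.9] [0.803 0.157 0.006] [115.6 -46.  170.7]
lowsat 66 [164.6 441.2   9.2  14.6] [0.7977 0.0811 0.006 ] [ 115.5 -122.   167. ]
lowsat 98 [169.7 420.5  12.4  14.9] [0.778  0.0877 0.006 ] [ 115.5 -115.9  147.3]
lowsat 50 [207.8 408.8   8.9  12.3] [0.7678 0.1186 0.006 
[... 2409 characters left out ...]
8 [434.4 418.1   9.1  19.4] [0.7803 0.2953 0.006 ] [115.6  91.8 145.1]
lowsat 30 [449.8 408.2   6.6   7.1] [0.7713 0.3067 0.006 ] [115.6 102.9 135.9]
lowsat 30 [442.9 406.4   6.6  10. ] [0.7695 0.3012 0.006 ] [115.6  97.4 134.2]
lowsat 27 [432.5 401.8   5.   11. ] [0.7651 0.2928 0.006 ] [115.6  89.  129.9]
lowsat 29 [434.6 390.9   5.6  10.8] [0.7553 0.2939 0.006 ] [115.6  89.8 120.1]
lowsat 222 [310.7 182.5  75.1  75.5] [0.5943 0.2031 0.006 ] [115.4  -4.3 -38.9]
lowsat 46 [310.4 184.2  16.3  16.7] [0.5954 0.2029 0.006 ] [115.4  -4.6 -37.8]
high 250 [310.9 182.6  73.4  73.8] [0.5944 0.2033 0.006 ] [115.4  -4.2 -38.8]
high 48 [311.  183.9  17.2  17.8] [0.5952 0.2033 0.006 ] [115.4  -4.2 -38. ]
```

The dish contour is 75 px, or about 49 mm, centred at (.595,.203). That fits the listed 50 mm washer.

Call:
{"op": "send_rows", "data": {
  "rows": [
    {"wx": 0,"wy": 0,"wz": 0,"x": 10,"y": -2,"z": -12,"fingers": 74},
    {"wx": 0,"wy": 0,"wz": 0,"x": 30,"y": -4.3,"z": -28,"fingers": 74},
    {"wx": 0,"wy": 0,"wz": 0,"x": 55,"y": -4.3,"z": -38.4,"fingers": 74},
    {"wx": 0,"wy": 0,"wz": 0,"x": 80,"y": -4.3,"z": -38.4,"fingers": 74},
    {"wx": 0,"wy": 0,"wz": 0,"x": 98,"y": -4.3,"z": -38.4,"fingers": 74}
  ]
}}

```text
clock: 31.7
ee_pos: [0.5939, 0.2031, 0.0217]
eef_rot: [0.007, 0.707, -0.007, 0.707]
force: [-0.1, 0.7, -0.1]
grip_width: 0.738
```

Call:
{"op": "send_rows", "data": {
  "rows": [
    {"wx": 0,"wy": 0,"wz": 0,"x": 3,"y": 0,"z": 0,"fingers": 74},
    {"wx": 0,"wy": 0,"wz": 0,"x": 8,"y": 0,"z": 0,"fingers": 74},
    {"wx": 0,"wy": 0,"wz": 0,"x": 13,"y": 0,"z": 0,"fingers": 74},
    {"wx": 0,"wy": 0,"wz": 0,"x": 18,"y": 0,"z": 0,"fingers": 74},
    {"wx": 0,"wy": 0,"wz": 0,"x": 18,"y": 0,"z": 0,"fingers": 74}
  ]
}}

```text
clock: 32.2
ee_pos: [0.5944, 0.2032, 0.0048]
eef_rot: [0.007, 0.707, -0.007, 0.707]
force: [0.2, -1.0, 0.2]
grip_width: 0.74
```

```bash
python3 -c "
from h import *
print(bot.sense()['ee_pos'],bot.sense()['force'],rel([.5950,.2032,-.0015]))"
```

```text
[0.59444999 0.20316604 0.00482352] [ 0.17521513 -0.96748983  0.18114392] [6.3 0.  0.5]
```

Call:
{"op": "send_rows", "data": {
  "rows": [
    {"wx": 0,"wy": 0,"wz": 0,"x": 2,"y": 0,"z": 0.5,"fingers": 68},
    {"wx": 0,"wy": 0,"wz": 0,"x": 4,"y": 0,"z": 0.5,"fingers": 66},
    {"wx": 0,"wy": 0,"wz": 0,"x": 6,"y": 0,"z": 0.5,"fingers": 66},
    {"wx": 0,"wy": 0,"wz": 0,"x": 6,"y": 0,"z": 0.5,"fingers": 66},
    {"wx": 0,"wy": 0,"wz": 0,"x": 6,"y": 0,"z": 0.5,"fingers": 66}
  ]
}}

```text
clock: 32.7
ee_pos: [0.5949, 0.2033, -0.001]
eef_rot: [0.007, 0.707, -0.007, 0.707]
force: [-0.1, -0.0, 0.3]
grip_width: 0.662
```

Call:
{"op": "send_rows", "data": {
  "rows": [
    {"wx": 0,"wy": 0,"wz": 0,"x": 0,"y": 0,"z": 0,"fingers": 60},
    {"wx": 0,"wy": 0,"wz": 0,"x": 0,"y": 0,"z": 0,"fingers": 55},
    {"wx": 0,"wy": 0,"wz": 0,"x": 0,"y": 0,"z": 0,"fingers": 50},
    {"wx": 0,"wy": 0,"wz": 0,"x": 0,"y": 0,"z": 0,"fingers": 50},
    {"wx": 0,"wy": 0,"wz": 0,"x": 0,"y": 0,"z": 0,"fingers": 50}
  ],
  "newtons": 40
}}

```text
clock: 33.2
ee_pos: [0.5953, 0.2036, -0.0003]
eef_rot: [0.007, 0.707, -0.007, 0.707]
force: [-2.7, -0.6, 6.0]
grip_width: 0.547
```

Call:
{"op": "send_rows", "data": {
  "rows": [
    {"wx": 0,"wy": 0,"wz": 0,"x": -3,"y": 0,"z": 0,"fingers": 50},
    {"wx": 0,"wy": 0,"wz": 0,"x": -10,"y": 0,"z": 0,"fingers": 50},
    {"wx": 0,"wy": 0,"wz": 0,"x": -20,"y": 0,"z": 0,"fingers": 50},
    {"wx": 0,"wy": 0,"wz": 0,"x": -35,"y": 0,"z": 0,"fingers": 50},
    {"wx": 0,"wy": 0,"wz": 0,"x": -50,"y": 0,"z": 0,"fingers": 50}
  ]
}}

```text
clock: 33.7
ee_pos: [0.5951, 0.2034, 0.0505]
eef_rot: [0.007, 0.707, -0.007, 0.707]
force: [0.8, 0.6, 0.5]
grip_width: 0.549
```

```bash
python3 held.py w10.png
```

```text
[0.59510638 0.20343079 0.05050574] 0.5493381081802468 [0.7525264  0.59698037 0.48795105]
wrist 9693 x = -0.002 y + -0.008 z + -7.6 median -7.640487991786891 bbox yz [-23. -23.] [23. 23.]
scene 212 x = 0.005 y + -0.037 z + -10.5 median -10.754012156964018 bbox yz [-23. -11.] [20. 23.]
side 261 x = 0.042 y + -0.068 z + -10.4 median -9.988061117422005 bbox yz [-23. -21.] [21. 16.]
```

The washer is held level. Lifting and carrying it.

Call:
{"op": "send_rows", "data": {
  "rows": [
    {"wx": 0,"wy": 0,"wz": 0,"x": -25,"y": 0,"z": 0,"fingers": 50},
    {"wx": 0,"wy": 0,"wz": 0,"x": -60,"y": 0,"z": 0,"fingers": 50},
    {"wx": 0,"wy": 0,"wz": 0,"x": -100,"y": 0,"z": 0,"fingers": 50},
    {"wx": 0,"wy": 0,"wz": 0,"x": -130,"y": 0,"z": 0,"fingers": 50},
    {"wx": 0,"wy": 0,"wz": 0,"x": -145,"y": -10,"z": 0,"fingers": 50}
  ]
}}

```text
clock: 34.35
ee_pos: [0.5953, 0.1957, 0.1968]
eef_rot: [0.008, 0.706, -0.005, 0.708]
force: [0.2, 0.5, -0.1]
grip_width: 0.552
```

Call:
{"op": "send_rows", "data": {
  "rows": [
    {"wx": 0,"wy": 0,"wz": 0,"x": 0,"y": -25,"z": 0,"fingers": 50},
    {"wx": 0,"wy": 0,"wz": 0,"x": 0,"y": -60,"z": 1,"fingers": 50},
    {"wx": 0,"wy": 0,"wz": 0,"x": 0,"y": -100,"z": 1,"fingers": 50},
    {"wx": 0,"wy": 0,"wz": 0,"x": 0,"y": -140,"z": 2,"fingers": 50},
    {"wx": 0,"wy": 0,"wz": 0,"x": 0,"y": -180,"z": 2,"fingers": 50}
  ]
}}

```text
clock: 34.85
ee_pos: [0.5919, 0.0103, 0.1927]
eef_rot: [0.007, 0.708, -0.008, 0.706]
force: [0.4, 0.4, -0.4]
grip_width: 0.554
```

Call:
{"op": "send_rows", "data": {
  "rows": [
    {"wx": 0,"wy": 0,"wz": 0,"x": 0,"y": -40,"z": 0,"fingers": 50},
    {"wx": 0,"wy": 0,"wz": 0,"x": 0,"y": -80,"z": 1,"fingers": 50},
    {"wx": 0,"wy": 0,"wz": 0,"x": 0,"y": -120,"z": 1,"fingers": 50},
    {"wx": 0,"wy": 0,"wz": 0,"x": 0,"y": -160,"z": 2,"fingers": 50},
    {"wx": 0,"wy": 0,"wz": 0,"x": 0,"y": -195,"z": 2,"fingers": 50}
  ]
}}

```text
clock: 35.35
ee_pos: [0.5892, -0.1854, 0.1925]
eef_rot: [0.008, 0.708, -0.009, 0.706]
force: [0.3, 0.3, -0.6]
grip_width: 0.551
```

Call:
{"op": "send_rows", "data": {
  "rows": [
    {"wx": 0,"wy": 0,"wz": 0,"x": 0,"y": -25,"z": 0,"fingers": 50},
    {"wx": 0,"wy": 0,"wz": 0,"x": 10,"y": -50,"z": 1,"fingers": 50},
    {"wx": 0,"wy": 0,"wz": 0,"x": 35,"y": -66,"z": 1,"fingers": 50},
    {"wx": 0,"wy": 0,"wz": 0,"x": 65,"y": -70,"z": 1,"fingers": 50},
    {"wx": 0,"wy": 0,"wz": 0,"x": 90,"y": -70,"z": 1,"fingers": 50}
  ]
}}

```text
clock: 35.85
ee_pos: [0.588, -0.2543, 0.101]
eef_rot: [0.008, 0.708, -0.009, 0.706]
force: [-0.4, -0.4, -0.4]
grip_width: 0.55
```

Call:
{"op": "send_rows", "data": {
  "rows": [
    {"wx": 0,"wy": 0,"wz": 0,"x": 10,"y": 0,"z": 0,"fingers": 50},
    {"wx": 0,"wy": 0,"wz": 0,"x": 20,"y": 0,"z": 0,"fingers": 50},
    {"wx": 0,"wy": 0,"wz": 0,"x": 22,"y": 0,"z": 0,"fingers": 50},
    {"wx": 0,"wy": 0,"wz": 0,"x": 22,"y": 0,"z": 0,"fingers": 50},
    {"wx": 0,"wy": 0,"wz": 0,"x": 22,"y": 0,"z": 0,"fingers": 50}
  ]
}}

```text
clock: 36.35
ee_pos: [0.5913, -0.2517, 0.0831]
eef_rot: [0.007, 0.706, -0.007, 0.708]
force: [-0.3, 0.1, -1.0]
grip_width: 0.551
```

```bash
python3 bore.py .0080
```

```text
[ 0.59129844 -0.25166809  0.08309641] 0.5513818466738971 [-0.34982553  0.07985123 -0.99131338] stud rel [15.1  0.3 -1.5]
contour 28 [410.7 311. ] [ 4.3 12.8] [-8.  34.9 -7.1]
contour 29 [224.1 311. ] [ 4.2 12.3] [ -8.  -34.8  -7.1]
contour 525 [317.6 320.9] [112.2 143.2] [-8.   0.2 -3. ]
contour 73 [317.6 327.1] [23.6 28.5] [-8.   0.2 -0.4]
```

Call:
{"op": "send_rows", "data": {
  "rows": [
    {"wx": 0,"wy": 0,"wz": 0,"x": 3,"y": 0.2,"z": -0.7,"fingers": 50},
    {"wx": 0,"wy": 0,"wz": 0,"x": 6,"y": 0.2,"z": -0.8,"fingers": 50},
    {"wx": 0,"wy": 0,"wz": 0,"x": 9,"y": 0.2,"z": -0.8,"fingers": 50},
    {"wx": 0,"wy": 0,"wz": 0,"x": 12,"y": 0.2,"z": -0.8,"fingers": 50},
    {"wx": 0,"wy": 0,"wz": 0,"x": 14,"y": 0.2,"z": -0.8,"fingers": 50}
  ]
}}

```text
clock: 36.9
ee_pos: [0.5895, -0.2514, 0.0675]
eef_rot: [0.007, 0.707, -0.007, 0.707]
force: [0.5, 0.5, -0.0]
grip_width: 0.547
```

Call:
{"op": "send_rows", "data": {
  "rows": [
    {"wx": 0,"wy": 0,"wz": 0,"x": 1,"y": 0,"z": 0,"fingers": 50},
    {"wx": 0,"wy": 0,"wz": 0,"x": 2,"y": 0,"z": 0,"fingers": 50},
    {"wx": 0,"wy": 0,"wz": 0,"x": 3,"y": 0,"z": 0,"fingers": 50},
    {"wx": 0,"wy": 0,"wz": 0,"x": 4,"y": 0,"z": 0,"fingers": 50},
    {"wx": 0,"wy": 0,"wz": 0,"x": 5,"y": 0,"z": 0,"fingers": 50}
  ]
}}

```text
clock: 37.4
ee_pos: [0.5898, -0.2514, 0.063]
eef_rot: [0.007, 0.707, -0.007, 0.707]
force: [0.1, -0.2, -0.9]
grip_width: 0.553
```

Call:
{"op": "send_rows", "data": {
  "rows": [
    {"wx": 0,"wy": 0,"wz": 0,"x": 1,"y": 0,"z": 0,"fingers": 50},
    {"wx": 0,"wy": 0,"wz": 0,"x": 2,"y": 0,"z": 0,"fingers": 50},
    {"wx": 0,"wy": 0,"wz": 0,"x": 3,"y": 0,"z": 0,"fingers": 50},
    {"wx": 0,"wy": 0,"wz": 0,"x": 4,"y": 0,"z": 0,"fingers": 50},
    {"wx": 0,"wy": 0,"wz": 0,"x": 5,"y": 0,"z": 0,"fingers": 50}
  ]
}}

```text
clock: 37.9
ee_pos: [0.5897, -0.2515, 0.0579]
eef_rot: [0.007, 0.707, -0.007, 0.707]
force: [-0.4, -0.6, -0.5]
grip_width: 0.554
```

Call:
{"op": "send_rows", "data": {
  "rows": [
    {"wx": 0,"wy": 0,"wz": 0,"x": 1,"y": 0,"z": 0,"fingers": 50},
    {"wx": 0,"wy": 0,"wz": 0,"x": 2,"y": 0,"z": 0,"fingers": 50},
    {"wx": 0,"wy": 0,"wz": 0,"x": 3,"y": 0,"z": 0,"fingers": 50},
    {"wx": 0,"wy": 0,"wz": 0,"x": 4,"y": 0,"z": 0,"fingers": 50},
    {"wx": 0,"wy": 0,"wz": 0,"x": 5,"y": 0,"z": 0,"fingers": 50}
  ]
}}

```text
clock: 38.4
ee_pos: [0.5897, -0.2514, 0.0529]
eef_rot: [0.007, 0.707, -0.007, 0.707]
force: [-1.2, 0.1, 0.1]
grip_width: 0.552
```

Call:
{"op": "send_rows", "data": {
  "rows": [
    {"wx": 0,"wy": 0,"wz": 0,"x": 1,"y": 0,"z": 0,"fingers": 50},
    {"wx": 0,"wy": 0,"wz": 0,"x": 2,"y": 0,"z": 0,"fingers": 50},
    {"wx": 0,"wy": 0,"wz": 0,"x": 3,"y": 0,"z": 0,"fingers": 50},
    {"wx": 0,"wy": 0,"wz": 0,"x": 4,"y": 0,"z": 0,"fingers": 50},
    {"wx": 0,"wy": 0,"wz": 0,"x": 4.5,"y": 0,"z": 0,"fingers": 50}
  ]
}}

```text
clock: 38.9
ee_pos: [0.5897, -0.2514, 0.0484]
eef_rot: [0.007, 0.707, -0.007, 0.707]
force: [0.5, 0.0, -0.5]
grip_width: 0.552
```

Call:
{"op": "send_rows", "data": {
  "rows": [
    {"wx": 0,"wy": 0,"wz": 0,"x": 0.3,"y": 0,"z": 0,"fingers": 50},
    {"wx": 0,"wy": 0,"wz": 0,"x": 0.6,"y": 0,"z": 0,"fingers": 50},
    {"wx": 0,"wy": 0,"wz": 0,"x": 0.9,"y": 0,"z": 0,"fingers": 50},
    {"wx": 0,"wy": 0,"wz": 0,"x": 1.2,"y": 0,"z": 0,"fingers": 50},
    {"wx": 0,"wy": 0,"wz": 0,"x": 1.2,"y": 0,"z": 0,"fingers": 50}
  ]
}}

```text
clock: 39.4
ee_pos: [0.5898, -0.2515, 0.0478]
eef_rot: [0.007, 0.707, -0.007, 0.707]
force: [-0.6, -0.2, 4.5]
grip_width: 0.552
```

Call:
{"op": "send_rows", "data": {
  "rows": [
    {"wx": 0,"wy": 0,"wz": 0,"x": 0.2,"y": 0,"z": 0,"fingers": 50},
    {"wx": 0,"wy": 0,"wz": 0,"x": 0.4,"y": 0,"z": 0,"fingers": 50},
    {"wx": 0,"wy": 0,"wz": 0,"x": 0.6,"y": 0,"z": 0,"fingers": 50},
    {"wx": 0,"wy": 0,"wz": 0,"x": 0.8,"y": 0,"z": 0,"fingers": 50},
    {"wx": 0,"wy": 0,"wz": 0,"x": 0.8,"y": 0,"z": 0,"fingers": 50}
  ]
}}

```text
clock: 39.9
ee_pos: [0.5898, -0.2515, 0.0477]
eef_rot: [0.007, 0.707, -0.008, 0.707]
force: [-2.5, 0.2, 10.4]
grip_width: 0.549
```

Call:
{"op": "send_rows", "data": {
  "rows": [
    {"wx": 0,"wy": 0,"wz": 0,"x": 0,"y": 0,"z": 0,"fingers": 60},
    {"wx": 0,"wy": 0,"wz": 0,"x": 0,"y": 0,"z": 0,"fingers": 70},
    {"wx": 0,"wy": 0,"wz": 0,"x": 0,"y": 0,"z": 0,"fingers": 80},
    {"wx": 0,"wy": 0,"wz": 0,"x": -5,"y": 0,"z": 0,"fingers": 85},
    {"wx": 0,"wy": 0,"wz": 0,"x": -20,"y": 0,"z": 0,"fingers": 85}
  ]
}}

```text
clock: 40.4
ee_pos: [0.5885, -0.2512, 0.0657]
eef_rot: [0.008, 0.708, -0.007, 0.706]
force: [-0.3, 0.5, 0.8]
grip_width: 0.849
```

Call:
{"op": "send_rows", "data": {
  "rows": [
    {"wx": 0,"wy": 0,"wz": 0,"x": -25,"y": 0,"z": 0,"fingers": 85},
    {"wx": 0,"wy": 0,"wz": 0,"x": -60,"y": 0,"z": 0,"fingers": 85},
    {"wx": 0,"wy": 0,"wz": 0,"x": -95,"y": 0,"z": 5,"fingers": 85},
    {"wx": 0,"wy": 0,"wz": 0,"x": -125,"y": 0,"z": 25,"fingers": 85},
    {"wx": 0,"wy": 0,"wz": 0,"x": -130,"y": 0,"z": 55,"fingers": 85}
  ]
}}

```text
clock: 40.9
ee_pos: [0.6467, -0.2534, 0.203]
eef_rot: [0.007, 0.704, -0.008, 0.71]
force: [0.7, -0.0, 0.7]
grip_width: 0.847
```

Call:
{"op": "send_rows", "data": {
  "rows": [
    {"wx": 0,"wy": 0,"wz": 0,"x": 0,"y": 0,"z": 5,"fingers": 85},
    {"wx": 0,"wy": 0,"wz": 0,"x": 0,"y": 0,"z": 5,"fingers": 85},
    {"wx": 0,"wy": 0,"wz": 0,"x": 0,"y": 0,"z": 5,"fingers": 85},
    {"wx": 0,"wy": 0,"wz": 0,"x": 0,"y": 0,"z": 5,"fingers": 85},
    {"wx": 0,"wy": 0,"wz": 0,"x": 0,"y": 0,"z": 5,"fingers": 85}
  ]
}}

```text
clock: 41.4
ee_pos: [0.6487, -0.253, 0.1962]
eef_rot: [0.007, 0.708, -0.007, 0.707]
force: [-0.8, -0.6, 0.6]
grip_width: 0.851
```

```bash
python3 stack.py w11.png .054
python3 - <<'E'
from h import *
import pickle
a,b,_=pickle.load(open('s0.pkl','rb')); a2,b2=snap('scene'),snap('side')
for n,x,y,pts in(('scene',a,a2,((311,250),(464,320),(240,300),(367,238),(295,363),(437,276))),('side',b,b2,((306,225),(307,372),(244,218),(350,350),(364,267),(202,270)))):
    d=np.abs(x['color'].astype(int)-y['color']).mean(2); print(n,[(p,d[p[1]-9:p[1]+10,p[0]-9:p[0]+10].mean().round(1)) for p in pts])
w=cv2.imread('pics/w11.png')[30:250,200:430]; w=cv2.resize(w,(400,383),interpolation=cv2.INTER_CUBIC)
s=cv2.resize(b2['color'][130:235,305:430,::-1],(400,336),interpolation=cv2.INTER_CUBIC); s=cv2.copyMakeBorder(s,0,47,0,0,0)
cv2.imwrite('pics/fin.png',np.hstack([w,s]))
E
```

```text
[ 0.64868587 -0.25303468  0.1961583 ] 0.8513227849991793 [-0.76078461 -0.60064239  0.56953757]
0.007 0.014 969 z med 0.0557 tilt [0.    0.001]
0.014 0.02 1332 z med 0.0557 tilt [0.001 0.004]
0.02 0.025 1348 z med 0.0538 tilt [0.011 0.005]
0.028 0.031 518 z med 0.0379 tilt [0.014 0.006]
((318.13299560546875, 149.0303497314453), (68.93647003173828, 70.58757781982422), 6.6255669593811035) [ 0.58938916 -0.25115614  0.054     ]
scene [((311, 250), np.float64(2.9)), ((464, 320), np.float64(2.8)), ((240, 300), np.float64(2.8)), ((367, 238), np.float64(3.2)), ((295, 363), np.float64(2.7)), ((437, 276), np.float64(3.6))]
side [((306, 225), np.float64(2.5)), ((307, 372), np.float64(2.6)), ((244, 218), np.float64(2.3)), ((350, 350), np.float64(2.4)), ((364, 267), np.float64(2.3)), ((202, 270), np.float64(2.5))]
```

View pics/fin.png

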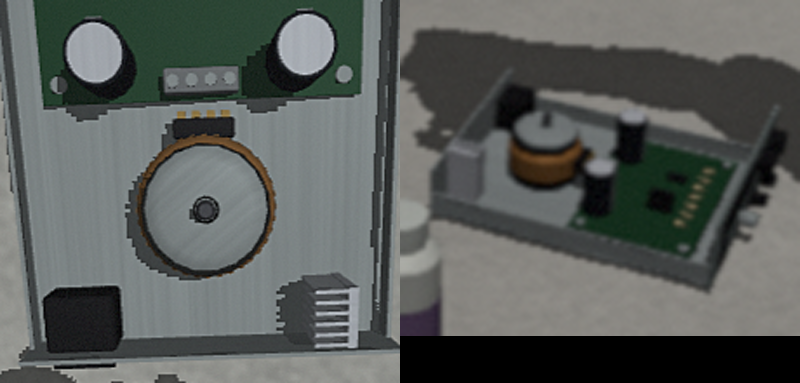

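The stack is complete. The washer top reads 55.7 mm (56.5 expected less the usual 0.7 mm bias) and is flat. The tags face the terminals, and the bystanders look unchanged. Handing in.

```bash
python3 -c "
from bench import bot
print(bot.hand_in())"
```

```text
the job is handed in; nothing more can be done
None
```

The transformer, the second rubber pad and the dished washer are on the stud in that order. I handed the job in at about 41.5 s, with the gripper open and clear of everything.

- **Fit:** I lowered each part down the stud under force control and stopped at about 10 N contact. The tops read 44–45, 49.3 and 55.7 mm, against 45, 50 and 56.5 mm expected. The depth readings ran about 0.7 mm low throughout. The pad and washer tops are flat to within about 0.004. The transformer's top showed no lean after release.
- **Transformer direction:** the tags face the screw terminals. Its yaw measured about +0.9°, against about 0.4–0.8° for the chassis.
- **Centring:** the parts are centred on the stud to within about 0.5 mm.
- **Surroundings:** in before-and-after images from both cameras, the spray can, tip cleaner, multimeter, screwdriver and both look-alikes are unchanged. I never saw contact with the circuit board or capacitors.

**Checks that disagreed:** the two fixed cameras gave rougher tilt and height readings for the held washer than the wrist camera did. I relied on the wrist camera, and the seated height agreed with it. No check failed.

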